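# Load and start the breakfast egg cooker

### The arm

A 6-joint arm with a two-finger parallel gripper is mounted at the origin on the work surface. World frame = base frame: x ahead of the robot, y to its left, z up, the work surface at z = 0. Lengths are in mm, angles in rad, forces in N, time in s.
With the tool pointing down it reaches from about 300 to 775 mm from the base axis. Payload 14.6 kg.
Tool frame: the origin (TCP) lies midway between the tips of the shut fingers; the grasp point (between the pads) lies manip.tcp_to_grasp behind it (manip.tcp_to_grasp is the distance from the TCP to the grasp point, in mm); z points along the fingers, y is the line along which they close (so a half turn about z gives the same grasp; the last joint's range is limited). The gripper opens to 85 mm and grips with 20 to 120 N. Pads are 22 mm wide; open, the fingers measure 114 mm over their backs; the gripper's body (76 mm by 85 mm) begins 54 mm behind the grasp point. The pads swing forward as they close: fully open they stand 13 mm farther back than shut.
Start: joints at [-1.344, 0.3, 1.521, -0, 1.321, -0.067], TCP at [159.268, -526.425, 231.281] pointing down, gripper open.
Joint ranges: [-3.03, 3.03], [-0.79, 2.21], [0.23, 2.52], [-1.04, 4.18], [0, 3.07], [-2.55, 2.55]. Speed limits (rad/s): [2.22, 2.22, 2.57, 3.14, 3.14, 3.14].

### API

Orientations are given as a unit quaternion [w, x, y, z].
In Python, from rig import manip gives the robot as it stands.
- The arm moves only by the tool carry_out, never from a script. Its argument "deltas" is a list of rows, each a list of 4 numbers: the shift along the tool's x, y, z in units of 40 mm (1.0 is 40 mm), then the turn about the tool's z in degrees. In form: [[dx, dy, dz, spin], ...]. A call has 1 to 12 rows; each row is the pose to reach, as a shift and turn from the pose commanded when the call began, along the tool's axes at that moment; what a row does not reach only later rows make up. A row lasts 1/8 s, in which the tool goes at most 62.5 mm and 10.7 degrees, less where a joint would pass 70% of its speed; a pose out of reach is approached as far as the arm can. A call with a gripper value outside its range is refused whole. "claw" is the finger opening in mm, from 0 to 85.4, set as the call begins (left out, the last holds). The fingers move at their own pace and stop on an object; "force" is the grip in N (left out, the last holds). Time passes only in rows, so rows that repeat a pose let the fingers close. It gives the time, the measured TCP pose, the force, the opening and the grip force at its end, in the units of the state.
- manip.observe(): the state, without advancing time (a new reading comes with each control period).
- manip.snapshot(name): name is "scene" or "top"; returns a dict with "pixels" (480x640x3 uint8, red, green, blue), "vertical_fov" (degrees; the focal length in pixels is half the picture's height over the tangent of half this angle, whatever the lens; pixels are square), "cx", "cy" (the principal point, pixels), "position" and "rotation" of the camera in the world. Camera axes: x right, y up, looking along -z (the intrinsics and any distortion apply to the point x, -y, -z); pixel columns grow to the right and rows downward; lengths in mm; the calibration is good to about 2 mm. A picture is of the moment at which its call begins. There is no depth.
- manip.job_done(): hands the job in; it is judged then, once.
The state is a dict: "clock": time; "q": joint angles; "dq": joint speeds; "joint_efforts": joint torques, N m; "eef_pos": TCP position; "tcp_rot": TCP orientation; "force": force on the tool from outside, world axes, zero at the start; "torque": the same for the moment, N m; "gripper_width": opening from 0.0 (shut) to 1.0 (fully open); "gripper_force": force on a finger pad.
Only numpy, scipy, OpenCV 4.12 (cv2) and the standard library are available. Lean on these libraries where they do the work, as an engineer would, in place of code of your own. Each camera call takes 0.05 s, during which the arm holds its last target. There are 200 camera calls.

### The job

Get the breakfast eggs cooking: take the clear lid off the green egg cooker and set it down on the table, then move every egg from the wooden board into a pocket of the cooker (one egg each, any pocket), gently and standing blunt end down as they are now - a hard squeeze, a knock or a drop cracks them. When all the eggs are in, put the lid back on squarely, so that it sits down all round, then push the orange start plunger fully down and let it spring back up; do not knock over the jam jar.

Things in the scene. Friction and masses are not known exactly. Their poses are not given: they have to be found in the camera images.
- cooker: Fixed green egg cooker, drum 216 mm across; origin under its centre, on the table. Its outer shoulder, 55 mm up, carries the lid's rim; inside it a steel plate 180 mm across, top 67 mm up, bears six raised pockets in a ring of 60 mm radius, 60 mm apart. On its own -x side a console block, 56 x 56 mm, 88 mm high, centred 140 mm from the axis, carries the start plunger.
- lid_knob (a point): Loose clear lid, 203 mm across, some 200 g. This point is on its axis in the black knob (26 mm across, from 25 mm below the point, where the flat top of the lid is, to 13 mm above), 107 mm above the lid's rim. Inside 191 mm wide, 79 mm deep: it drops over the 180 mm plate with 5 mm to spare all round. Seated, the point is 162 mm above the table on the cooker's axis; on the table 107 mm. z up.
- egg_board: Wooden board 190 x 150 mm (its x, y), fixed, 20 mm thick, with six pockets like the cooker's in two rows: at x = -62, 0, 62 and y = -42, 42 mm in its own frame; rims 32 mm above the table. Origin at the centre of its underside. Some pockets are empty. Along the board's y there is most room for fingers beside an egg.
- start_plunger (a joint): Sprung start plunger, travel in m: 0 up, 0.016 pushed fully down (16 mm). It takes about 2.5 N to begin and 8 N to hold it at the bottom; it springs back when let go.
- plunger_top (a point): Centre of the top face of the plunger's orange cap (32 mm across); moves down with it; 116 mm above the table when up.
- pocket1 (a point): A pocket of the cooker: centre of its rim, 79 mm above the table; a round white ring 32 mm inside, 38 mm outside, standing 12 mm above the steel plate. An egg set in it rests on the rim, its mid-point about 19.5 mm above this point.
- pocket2 (a point): A pocket of the cooker: centre of its rim, 79 mm above the table; a round white ring 32 mm inside, 38 mm outside, standing 12 mm above the steel plate. An egg set in it rests on the rim, its mid-point about 19.5 mm above this point.
- pocket3 (a point): A pocket of the cooker: centre of its rim, 79 mm above the table; a round white ring 32 mm inside, 38 mm outside, standing 12 mm above the steel plate. An egg set in it rests on the rim, its mid-point about 19.5 mm above this point.
- pocket4 (a point): A pocket of the cooker: centre of its rim, 79 mm above the table; a round white ring 32 mm inside, 38 mm outside, standing 12 mm above the steel plate. An egg set in it rests on the rim, its mid-point about 19.5 mm above this point.
- pocket5 (a point): A pocket of the cooker: centre of its rim, 79 mm above the table; a round white ring 32 mm inside, 38 mm outside, standing 12 mm above the steel plate. An egg set in it rests on the rim, its mid-point about 19.5 mm above this point.
- pocket6 (a point): A pocket of the cooker: centre of its rim, 79 mm above the table; a round white ring 32 mm inside, 38 mm outside, standing 12 mm above the steel plate. An egg set in it rests on the rim, its mid-point about 19.5 mm above this point.
- egg1_mid (a point): Egg (brown), may be absent: 44 mm across, 53 mm high, some 60 g, blunt end down in the board at the start. The point is on its axis half-way up; its widest part is 4.5 mm lower; z to its pointed end. Grip lightly: it cracks if the fingers press it with over 80 N (both sides added), or if it meets cooker or board with over 20 N.
- egg2_mid (a point): Egg (cream), may be absent: 44 mm across, 53 mm high, some 60 g, blunt end down in the board at the start. The point is on its axis half-way up; its widest part is 4.5 mm lower; z to its pointed end. Grip lightly: it cracks if the fingers press it with over 80 N (both sides added), or if it meets cooker or board with over 20 N.
- egg3_mid (a point): Egg (dark brown), may be absent: 44 mm across, 53 mm high, some 60 g, blunt end down in the board at the start. The point is on its axis half-way up; its widest part is 4.5 mm lower; z to its pointed end. Grip lightly: it cracks if the fingers press it with over 80 N (both sides added), or if it meets cooker or board with over 20 N.
- egg4_mid (a point): Egg (tan), may be absent: 44 mm across, 53 mm high, some 60 g, blunt end down in the board at the start. The point is on its axis half-way up; its widest part is 4.5 mm lower; z to its pointed end. Grip lightly: it cracks if the fingers press it with over 80 N (both sides added), or if it meets cooker or board with over 20 N.
- egg5_mid (a point): Egg (off-white), may be absent: 44 mm across, 53 mm high, some 60 g, blunt end down in the board at the start. The point is on its axis half-way up; its widest part is 4.5 mm lower; z to its pointed end. Grip lightly: it cracks if the fingers press it with over 80 N (both sides added), or if it meets cooker or board with over 20 N.
- egg6_mid (a point): Egg (pinkish), may be absent: 44 mm across, 53 mm high, some 60 g, blunt end down in the board at the start. The point is on its axis half-way up; its widest part is 4.5 mm lower; z to its pointed end. Grip lightly: it cracks if the fingers press it with over 80 N (both sides added), or if it meets cooker or board with over 20 N.
- jam_jar: Glass jam jar, 64 mm across, 95 mm high, standing on the table; bystander. Origin under its base.
There are look-alikes about, which are no part of the job. Leave any blue look-alike of the part that bears lid_knob alone.

How it is judged:
By the outcome, as a careful person would: the job done as asked, in the order asked, and still so for the second after the job is handed in, with the robot touching nothing.
Of egg1, egg2, egg3, egg4, egg5, egg6 only 4 to 6 are there at a start; the rules pass over those that are not, and their reading is None.
At some moment in a run one of lid may be knocked a few centimetres aside while the robot is not near it.
It also fails if it takes over 210 s, if anything falls off the work surface, if the arm or the gripper's body presses on something with over 40 N, if the wrist force passes 120 N, or if a joint passes its speed limit or range.

## Working session

There is one attempt and no reset: what is moved stays moved. The work goes in short steps, Python scripts to look and compute and a tool call to move; the robot and the scene stay as the last step left them, time stands still between calls to the robot, and variables do not carry over. Pictures are saved under pics/ and viewed, at most 14 in all, crops included, and the job is handed in when it is done.

Besides the shell and the picture viewer there is one more tool, called after ">>>" as name(argument=value, ...), one argument or row to a line, values as JSON. carry_out: Moves the arm, as the interface text tells. Its arguments: {"type":"object","properties":{"deltas":{"type":"array","items":{"type":"array","items":{"type":"number"}}},"claw":{"type":"number"},"force":{"type":"number"}},"required":["deltas"]}

```bash
ls; mkdir -p pics; python3 - <<'E'
from rig import manip
import cv2
for n in("scene","top"):
    s=manip.snapshot(n); cv2.imwrite(f"pics/{n}0.png",s["pixels"][:,:,::-1]); print({k:v for k,v in s.items() if k!="pixels"})
print(manip.observe(),manip.tcp_to_grasp)
E
```

```text
pics
{'vertical_fov': 50.01090220489932, 'cx': 330.30601761340716, 'cy': 236.0004025277638, 'position': array([814.26564653, 658.21285919, 878.72146155]), 'rotation': array([0.25068267, 0.1096899 , 0.37964111, 0.88374145])}
{'vertical_fov': 43.83546763181381, 'cx': 307.2014164502299, 'cy': 235.68697539370055, 'position': array([ 204.64700247,  -10.05059236, 1383.48640129]), 'rotation': array([-0.70410858, -0.06196029,  0.05442426,  0.7052872 ])}
{'clock': 0.1, 'q': array([-1.34361915e+00,  3.00427770e-01,  1.52152050e+00, -2.90110743e-05,
        1.32069734e+00, -6.66160319e-02]), 'dq': array([-0.00158384, -0.00158722, -0.00478914, -0.00150191, -0.00097575,
       -0.00068851]), 'joint_efforts': array([ 1.60946729e-03, -5.44374812e+01, -3.62371373e+01, -4.28788780e-06,
        3.02896879e-03,  1.09631958e-05]), 'eef_pos': array([ 159.20658199, -526.23451267,  230.77071067]), 'tcp_rot': array([-5.23655174e-04,  9.89229417e-01,  1.46372410e-01, -5.62276388e-05]), 'force': array([ 0.00684011,  0.03853645, -0.38204239]), 'torque': array([ 0.0061903 , -0.05342075, -0.01824808]), 'gripper_force': 0.0, 'gripper_width': 0.999787800808875} 18.700000000000003
```

View pics/scene0.png

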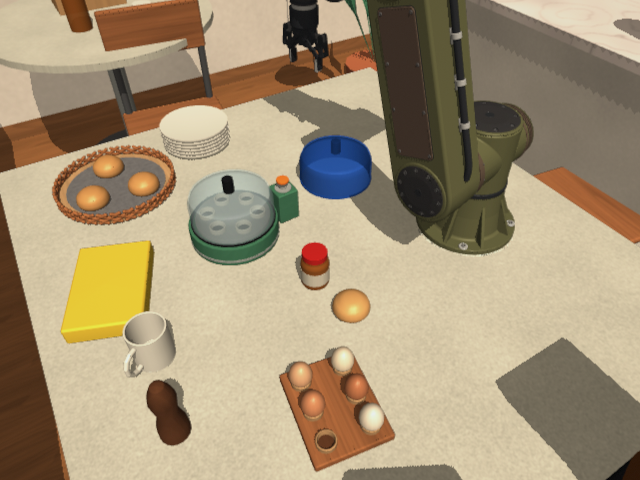

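View pics/top0.png

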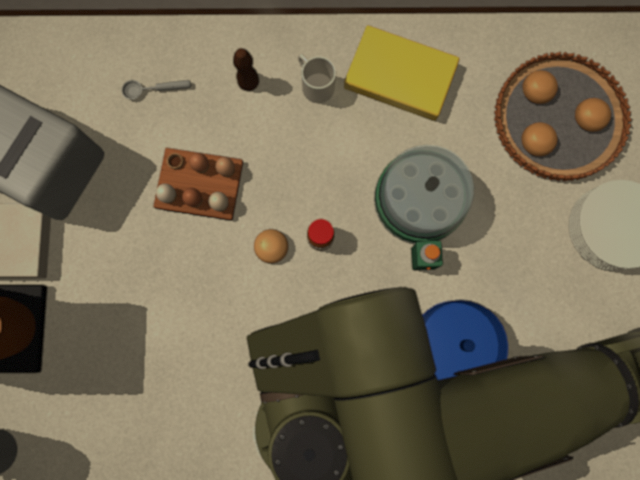

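The green cooker and its clear lid have their black knob at scene (228,185) and top (432,184). The orange plunger is at scene (283,181) and top (431,253). The board holds 5 eggs, with an empty pocket at scene (326,440) and top (176,160). The jam jar is at scene (315,265) and top (320,233).

Look-alikes for the lid and eggs:
- **Lid:** the blue pot or lid, knob at scene (336,145) and top (467,345).
- **Eggs:** the round bun at scene (351,306), and three buns in the basket at scene (108,165), (143,184) and (92,198).

I choose the black knob on the clear lid over the green drum.

```bash
cat > h.py <<'E'
import numpy as np, cv2
from scipy.spatial.transform import Rotation as R
from rig import manip
def rot(q): return R.from_quat([q[1],q[2],q[3],q[0]]).as_matrix()
def snap(n,save=None):
    s=manip.snapshot(n); s["f"]=240/np.tan(np.radians(s["vertical_fov"])/2); s["R"]=rot(s["rotation"])
    s["hsv"]=cv2.cvtColor(s["pixels"],cv2.COLOR_RGB2HSV)
    if save: cv2.imwrite(f"pics/{save}.png",s["pixels"][:,:,::-1])
    return s
def ray(s,p):
    d=s["R"]@np.array([(p[0]-s["cx"])/s["f"],-(p[1]-s["cy"])/s["f"],-1]); return s["position"],d/np.linalg.norm(d)
def onplane(s,p,z):
    o,d=ray(s,p); return o+d*(z-o[2])/d[2]
def proj(s,P):
    c=s["R"].T@(np.array(P,float)-s["position"]); return np.array([s["cx"]-s["f"]*c[0]/c[2],s["cy"]+s["f"]*c[1]/c[2]])
def tri(a,pa,b,pb):
    A=np.zeros((3,3));v=np.zeros(3);L=[]
    for s,p in((a,pa),(b,pb)):
        o,d=ray(s,p);M=np.eye(3)-np.outer(d,d);A+=M;v+=M@o;L.append((o,M))
    X=np.linalg.solve(A,v); return X,[np.linalg.norm(M@(X-o)) for o,M in L]
def blobs(s,lo,hi,box,amin=20):
    x0,y0,x1,y1=box; m=cv2.inRange(s["hsv"],np.array(lo),np.array(hi)); k=np.zeros_like(m);k[y0:y1,x0:x1]=m[y0:y1,x0:x1]
    n,_,st,c=cv2.connectedComponentsWithStats(k)
    return sorted([(int(st[i,4]),c[i].round(1).tolist(),st[i,:4].tolist()) for i in range(1,n) if st[i,4]>=amin],reverse=True),k
E
python3 - <<'E'
from h import *
s=snap("scene");t=snap("top")
np.set_printoptions(precision=1,suppress=True)
ks=blobs(s,(0,0,0),(179,255,60),(210,165,250,205))[0];kt=blobs(t,(0,0,0),(179,255,60),(415,165,450,200))[0]
print("knob",ks[:2],kt[:2]); print(tri(s,ks[0][1],t,kt[0][1]))
os_=blobs(s,(5,150,150),(18,255,255),(265,165,300,200))[0];ot=blobs(t,(5,150,150),(18,255,255),(410,235,450,275))[0]
print("plg",os_[:2],ot[:2],onplane(s,os_[0][1],116),onplane(t,ot[0][1],116))
g=blobs(t,(50,90,20),(95,255,255),(350,120,500,260))[0];print("green",g[:3])
j=blobs(t,(0,180,90),(8,255,255),(300,210,345,255))[0];print("jar",j[:1],onplane(t,j[0][1],95))
m=blobs(t,(0,80,40),(20,255,255),(140,130,255,235),300);print("board",m[0][:2])
c=max(cv2.findContours(m[1],0,2)[0],key=cv2.contourArea);r=cv2.minAreaRect(cv2.convexHull(c));
q=np.array([onplane(t,p,20) for p in cv2.boxPoints(r)]);print(q[:,:2],q.mean(0),np.linalg.norm(np.diff(q,axis=0),axis=1))
im=np.hstack([cv2.resize(s["pixels"][330:470,260:420],None,fx=2.5,fy=2.5,interpolation=2),cv2.resize(t["pixels"][130:230,140:260],(400,350),interpolation=2)])
im2=np.hstack([cv2.resize(s["pixels"][150:270,170:310],(400,250),interpolation=2),cv2.resize(t["pixels"][130:280,360:490],(400,250),interpolation=2)])
cv2.imwrite("pics/c1.png",np.vstack([im,im2])[:,:,::-1])
E
```

```text
knob [(174, [227.5, 184.4], [222, 176, 12, 18])] [(113, [431.7, 183.5], [426, 177, 12, 13])]
(array([ 519.9, -260.2,  154.2]), [np.float64(0.48120754837055146), np.float64(0.48120754837055035)])
plg [(94, [282.0, 179.8], [276, 176, 13, 9])] [(142, [431.6, 251.3], [425, 245, 14, 13])] [ 383.6 -255.8  116. ] [ 380.9 -262.8  116. ]
green [(382, [414.7, 240.7], [384, 216, 57, 44]), (63, [378.1, 191.3], [376, 175, 7, 31])]
jar [(485, [320.2, 231.9], [308, 220, 26, 24])] [427.3 -24.9  95. ]
board [(4768, [199.6, 182.8], [153, 147, 90, 73])]
[[498.5 367.7]
 [649.6 350.8]
 [617.2 155.4]
 [467.4 175.6]] [558.2 262.4  20. ] [152.1 198.1 151.2]
```

View pics/c1.png

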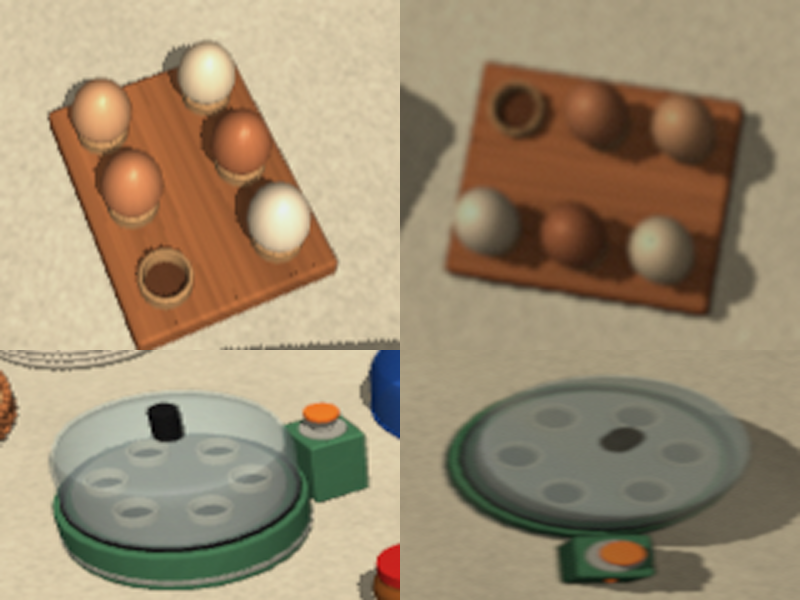

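The crop confirms the choice: black knob on the clear lid over the green cooker, and 5 eggs in the board with one empty pocket at its top-left corner (top view). Next I approach the knob.

```bash
cat >> h.py <<'E'
def goto(P,spin=0.0):
    "tool-frame shift in 40 mm units to world TCP P"
    o=manip.observe(); T=rot(o["tcp_rot"]); d=T.T@(np.array(P,float)-o["eef_pos"]); return np.round(d/40,3)
def spin_to(v):
    "degrees about tool z to bring tool y along +-v (world xy)"
    o=manip.observe(); T=rot(o["tcp_rot"]); w=T.T@np.array([v[0],v[1],0.]); a=np.degrees(np.arctan2(-w[0],w[1])); a=(a+90)%180-90
    return round(a,1), round(np.degrees(o["q"][5]),1)
E
python3 -c "
from h import *
print(goto([520,-260,230]),goto([520,-260,144]),spin_to([1,0]),spin_to([0,1]))"
```

```text
[10.561 -3.761  0.027] [10.56  -3.759  2.177] (np.float64(-73.2), np.float64(-3.8)) (np.float64(16.8), np.float64(-3.8))
```

>>> carry_out(
  deltas=[
    [1.5, -0.55, 0, 0],
    [3, -1.1, 0, 0],
    [4.5, -1.6, 0, 0],
    [6, -2.15, 0, 0],
    [7.5, -2.7, 0, 0],
    [9, -3.2, 0, 0],
    [10.2, -3.65, 0, 0],
    [10.56, -3.76, 0.03, 0],
    [10.56, -3.76, 0.03, 0],
    [10.56, -3.76, 0.03, 0],
    [10.56, -3.76, 0.6, 0],
    [10.56, -3.76, 0.6, 0],
  ],
  claw=85,
)

```text
clock: 1.7
eef_pos: [518.6, -260.9, 206.2]
tcp_rot: [-0.001, 0.989, 0.146, -0.001]
force: [0.5, 1.4, -0.8]
gripper_width: 0.997
gripper_force: 0.0
```

```bash
python3 - <<'E'
from h import *
s=snap("scene");t=snap("top")
cv2.imwrite("pics/c2.png",np.hstack([cv2.resize(s["pixels"][120:270,160:310],(400,400)),cv2.resize(t["pixels"][110:260,360:510],(400,400))])[:,:,::-1])
print(goto([520,-260,144]),manip.observe()["eef_pos"])
E
```

```text
[ 0.016 -0.02   1.601] [ 519.58932092 -260.92789314  208.05910262]
```

View pics/c2.png

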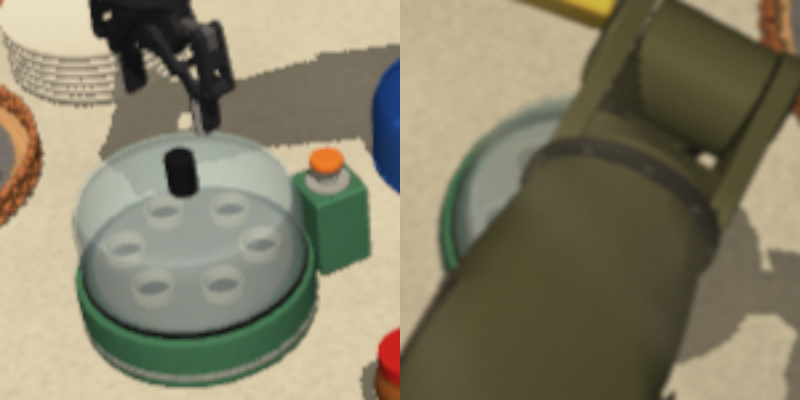

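The open gripper stands above the knob (crop (181,172)), in line with its leaning axis, so I go down and grip.

>>> carry_out(
  deltas=[
    [0.01, -0.02, 0.5, 0],
    [0.01, -0.02, 1, 0],
    [0.01, -0.02, 1.4, 0],
    [0.01, -0.02, 1.58, 0],
    [0.01, -0.02, 1.6, 0],
    [0.01, -0.02, 1.6, 0],
  ],
)

```text
clock: 2.55
eef_pos: [520.4, -259.4, 143.9]
tcp_rot: [0.0, 0.989, 0.146, 0.0]
force: [0.6, -0.0, 0.9]
gripper_width: 0.998
gripper_force: 0.0
```

>>> carry_out(
  deltas=[
    [0, 0, 0, 0],
    [0, 0, 0, 0],
    [0, 0, 0, 0],
    [0, 0, 0, 0],
    [0, 0, 0, 0],
    [0, 0, 0, 0],
    [0, 0, 0, 0],
    [0, 0, 0, 0],
  ],
  claw=10,
  force=50,
)

```text
clock: 3.55
eef_pos: [520.3, -259.3, 143.6]
tcp_rot: [0.0, 0.989, 0.146, 0.0]
force: [-0.9, 0.2, 6.0]
gripper_width: 0.293
gripper_force: 49.2
```

>>> carry_out(
  deltas=[
    [0, 0, -0.1, 0],
    [0, 0, -0.3, 0],
    [0, 0, -0.6, 0],
    [0, 0, -1.0, 0],
    [0, 0, -1.4, 0],
    [0, 0, -1.8, 0],
    [0, 0, -2.2, 0],
    [0, 0, -2.5, 0],
    [0, 0, -2.5, 0],
  ],
)

```text
clock: 4.68
eef_pos: [520.4, -259.4, 244.2]
tcp_rot: [0.0, 0.989, 0.146, 0.001]
force: [-0.6, 1.2, -2.1]
gripper_width: 0.288
gripper_force: 49.1
```

>>> carry_out(
  deltas=[
    [-0.05, -0.5, 0, 0],
    [-0.15, -1.5, 0, 0],
    [-0.3, -2.7, 0, 0],
    [-0.4, -3.9, 0, 0],
    [-0.5, -5.1, 0, 0],
    [-0.65, -6.3, 0, 0],
    [-0.8, -7.5, 0, 0],
    [-0.9, -8.7, 0, 0],
    [-1.05, -10, 0, 0],
    [-1.15, -11.2, 0, 0],
    [-1.3, -12.4, 0, 0],
    [-1.4, -13.3, 0, 0],
  ],
)

```text
clock: 6.18
eef_pos: [311.3, 235.1, 242.9]
tcp_rot: [0.0, 0.989, 0.147, -0.0]
force: [1.2, 0.4, -0.5]
gripper_width: 0.29
gripper_force: 49.4
```

```bash
python3 - <<'E'
from h import *
print(goto([310,240,92]),manip.observe()["eef_pos"],manip.observe()["gripper_width"],manip.observe()["q"].round(2))
s=snap("scene","s3")
E
```

```text
[ 0.006 -0.127  3.773] [311.33096611 235.09793993 242.90284192] 0.2903517357855985 [ 0.55 -0.08  1.91  0.    1.31  1.83]
```

View pics/s3.png

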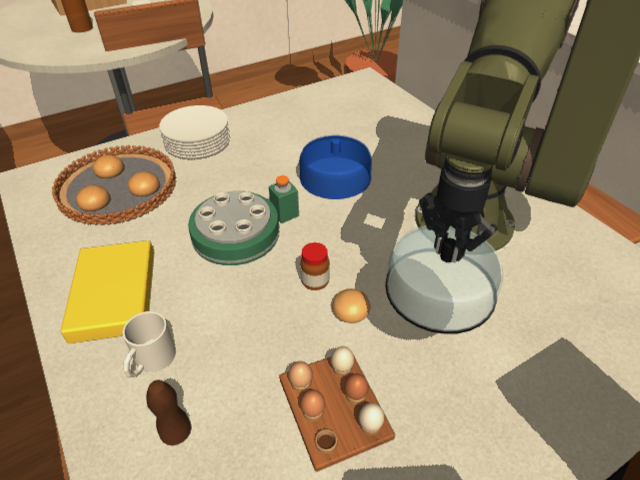

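The lid hangs level from the gripper (scene (445,280)) and the cooker's six pockets are bare. I set the lid down here.

>>> carry_out(
  deltas=[
    [0, -0.05, 0.4, 0],
    [0, -0.05, 1, 0],
    [0, -0.05, 1.6, 0],
    [0, -0.05, 2.2, 0],
    [0, -0.05, 2.8, 0],
    [0, -0.05, 3.3, 0],
    [0, -0.05, 3.6, 0],
    [0, -0.05, 3.75, 0],
    [0, -0.05, 3.8, 0],
    [0, -0.05, 3.83, 0],
    [0, -0.05, 3.85, 0],
    [0, -0.05, 3.85, 0],
  ],
)

```text
clock: 7.72
eef_pos: [312.0, 235.7, 89.4]
tcp_rot: [-0.0, 0.989, 0.146, 0.0]
force: [-0.2, 0.6, -2.6]
gripper_width: 0.289
gripper_force: 49.6
```

>>> carry_out(
  deltas=[
    [0, 0, 0, 0],
    [0, 0, 0, 0],
    [0, 0, 0, 0],
    [0, 0, 0, 0],
    [0, 0, 0, 0],
  ],
  claw=85,
)

```text
clock: 8.35
eef_pos: [311.9, 235.6, 89.3]
tcp_rot: [-0.0, 0.989, 0.146, 0.0]
force: [0.6, -0.0, -0.0]
gripper_width: 0.994
gripper_force: 0.0
```

>>> carry_out(
  deltas=[
    [0, 0, -0.5, 0],
    [0, 0, -1.2, 0],
    [0, 0, -2, 0],
    [0, 0, -2.8, 0],
    [0, 0, -3.6, 0],
    [0, 0, -3.75, 0],
    [0, 0, -3.75, 0],
  ],
)

```text
clock: 9.22
eef_pos: [311.8, 235.6, 238.9]
tcp_rot: [0.0, 0.989, 0.146, -0.0]
force: [-0.1, 0.1, -1.3]
gripper_width: 0.993
gripper_force: 0.0
```

```bash
python3 - <<'E'
from h import *
np.set_printoptions(precision=1,suppress=True)
s=snap("scene");t=snap("top")
cv2.imwrite("pics/c4.png",np.hstack([cv2.resize(s["pixels"][170:280,180:300],(400,367),interpolation=2),cv2.resize(t["pixels"][130:240,365:485],(400,367),interpolation=2)])[:,:,::-1])
# eggs + board rims: expected from board frame vs. blobs
C=np.array([558.2,262.4]); bx=np.array([-.164,-.986]);bx/=np.linalg.norm(bx);by=np.array([-bx[1],bx[0]])
for y in(-42,42):
  for x in(-62,0,62):
    P=C+bx*x+by*y; print(x,y,P,proj(s,[*P,51.5]),proj(t,[*P,51.5]))
for n,i,b in(("s",s,(180,170,300,280)),("t",t,(365,130,485,240))):
  x0,y0,x1,y1=b; g=cv2.cvtColor(i["pixels"],cv2.COLOR_RGB2GRAY)[y0:y1,x0:x1]
  e,_,_=[None]*3
  for a in blobs(i,(0,0,140),(179,50,255),b,40)[0][:10]:print(n,a,onplane(i,a[1],79))
print(manip.observe()["eef_pos"])
E
```

```text
-62 -42 [526.9 330.5] [370.5 414.2] [165.1 192.8]
0 -42 [516.8 269.3] [355.6 384.1] [191.5 197. ]
62 -42 [506.6 208.1] [341.9 356.6] [218.1 201.3]
-62 42 [609.8 316.7] [325. 432.] [172.4 157.9]
0 42 [599.6 255.5] [311.8 400.4] [198.6 162.1]
62 42 [589.5 194.3] [299.7 371.5] [224.9 166.2]
s (2000, [232.0, 217.2], [195, 191, 75, 52]) [ 530.4 -233.5   79. ]
s (81, [283.6, 188.3], [275, 182, 17, 11]) [ 375.7 -267.    79. ]
[311.6 235.4 238.2]
```

View pics/c4.png

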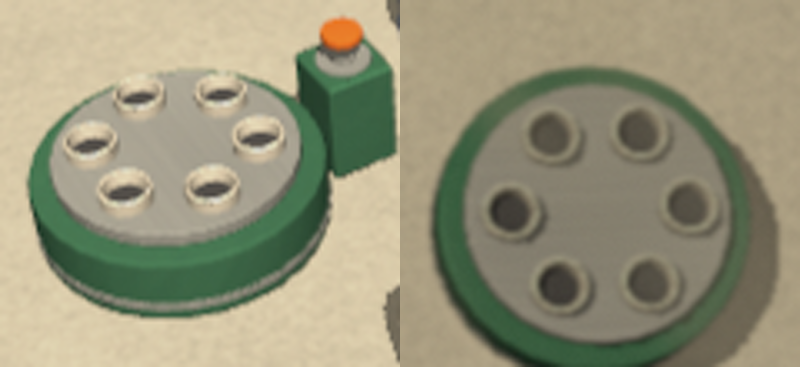

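The top crop shows the pocket rings at (553,136), (640,131), (690,205), (652,283), (560,286) and (512,212). The scene crop shows the same rings at (139,96), (220,94), (258,139), (213,188), (124,190) and (90,142). I fit the ring from both views and compare the eggs too.

```bash
python3 - <<'E'
from h import *
from scipy.optimize import least_squares
np.set_printoptions(precision=1,suppress=True)
s=snap("scene");t=snap("top")
T=np.array([(553,136),(640,131),(690,205),(652,283),(560,286),(512,212)],float);S=np.array([(139,96),(220,94),(258,139),(213,188),(124,190),(90,142)],float)
T=np.c_[365+(T[:,0]-400)/3.333,130+T[:,1]/3.336]-.4;S=np.c_[180+S[:,0]/3.333,170+S[:,1]/3.336]-.4
for n,i,A in(("top",t,T),("scene",s,S)):
    P=np.array([onplane(i,p,79)[:2] for p in A]);c=P.mean(0);a=np.degrees(np.arctan2(*(P-c).T[::-1]))
    print(n,"c",c,"r",np.linalg.norm(P-c,axis=1),"phase",np.sort(a%60))
# eggs: cream ones by low saturation, both views
for n,i,b in(("s",s,(280,330,400,470)),("t",t,(150,140,250,225))):
    for a in blobs(i,(0,0,110),(179,75,255),b,60)[0][:6]:print(n,a,onplane(i,a[1],51.5))
# board corners in scene
b,k=blobs(s,(0,100,40),(20,255,255),(270,340,400,475),500)
c=max(cv2.findContours(k,0,2)[0],key=cv2.contourArea);q=cv2.approxPolyDP(cv2.convexHull(c),6,True)[:,0];print(q.tolist());print(np.array([onplane(s,p,20)[:2] for p in q]))
E
```

```text
top c [ 519.9 -260. ] r [59.1 60.5 59.7 60.4 60.4 59.9] phase [31.2 31.5 32.1 32.1 32.2 32.4]
scene c [ 522.7 -251.9] r [59.6 58.7 59.6 60.4 59.1 59.7] phase [30.  30.1 30.6 31.5 31.5 32.3]
s (6537, [355.0, 384.5], [280, 330, 120, 140]) [518.1 269.4  51.5]
s (1542, [291.0, 439.7], [280, 382, 34, 88]) [664.3 298.4  51.5]
s (352, [394.1, 344.7], [387, 330, 13, 36]) [407.2 238.1  51.5]
s (194, [343.6, 358.1], [337, 350, 14, 18]) [505.6 212.5  51.5]
t (3105, [196.0, 178.8], [150, 140, 100, 85]) [559.8 260.3  51.5]
[[354, 357], [394, 436], [315, 470], [280, 375], [296, 362]]
[[475.3 204. ]
 [504.6 372. ]
 [649.5 350.2]
 [616.2 163.7]
 [576.8 154.7]]
```

```bash
python3 - <<'E'
from h import *
np.set_printoptions(precision=1,suppress=True)
s=snap("scene")
p=proj(s,[312,235.6,101]);print(p)
x,y=p.astype(int)
for a in blobs(s,(0,0,0),(179,255,60),(x-30,y-30,x+30,y+30),30)[0]:print(a,onplane(s,a[1],101))
cv2.imwrite("pics/c5.png",cv2.resize(s["pixels"][y-60:y+60,x-60:x+60],(480,480))[:,:,::-1])
# spin/board approach: egg E etc
bx=np.array([-.164,-.986]);by=np.array([.986,-.164]);print(spin_to(by),goto([506.6,208.1,150]))
E
```

```text
[435.4 306.9]
(234, [435.4, 307.0], [429, 297, 14, 21]) [312.1 235.7 101. ]
(np.float64(-63.7), np.float64(104.9)) [4.5 2.1 2.2]
```

View pics/c5.png

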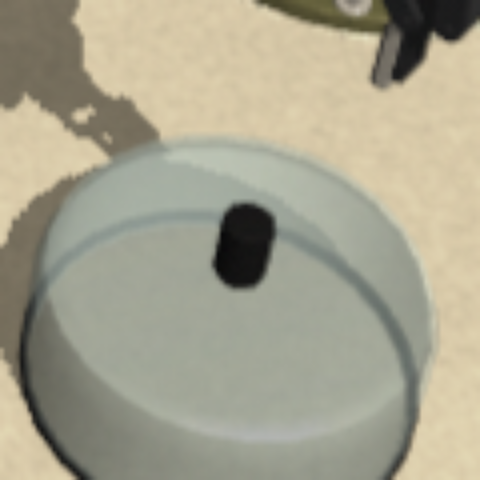

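The lid stands on the table and the knob projects exactly where expected, so the scene camera is accurate here. I move over the nearest egg, then check the top camera against the knob.

>>> carry_out(
  deltas=[
    [0.6, 0.3, 0.2, -9],
    [1.4, 0.65, 0.5, -18],
    [2.2, 1.0, 0.8, -27],
    [3.0, 1.4, 1.2, -36],
    [3.8, 1.8, 1.6, -45],
    [4.3, 2.0, 1.7, -54],
    [4.5, 2.1, 1.7, -63],
    [4.5, 2.1, 1.7, -63.7],
    [4.5, 2.1, 1.7, -63.7],
  ],
  claw=70,
  force=20,
)

```text
clock: 10.6
eef_pos: [508.1, 207.4, 171.1]
tcp_rot: [-0.0, 0.764, 0.645, -0.0]
force: [0.4, -0.9, -0.1]
gripper_width: 0.818
gripper_force: 0.0
```

```bash
python3 - <<'E'
from h import *
np.set_printoptions(precision=1,suppress=True)
s=snap("scene","s6");t=snap("top","t6")
for n,i in(("s",s),("t",t)):
    p=proj(i,[312,235.6,101]);x,y=p.astype(int)
    for a in blobs(i,(0,0,0),(179,255,70),(x-15,y-15,x+15,y+15),30)[0]:print(n,p,a,onplane(i,a[1],101))
E=manip.observe()["eef_pos"];print(E,proj(s,E),proj(t,E))
cv2.imwrite("pics/c6.png",np.hstack([cv2.resize(s["pixels"][290:440,270:420],(400,400)),cv2.resize(t["pixels"][130:280,140:290],(400,400))])[:,:,::-1])
E
```

```text
s [435.4 306.9] (240, [435.5, 307.0], [428, 297, 16, 21]) [312.  235.8 101. ]
[508.2 207.5 171.3] [342.3 317.3] [209.3 187.9]
```

View pics/c6.png

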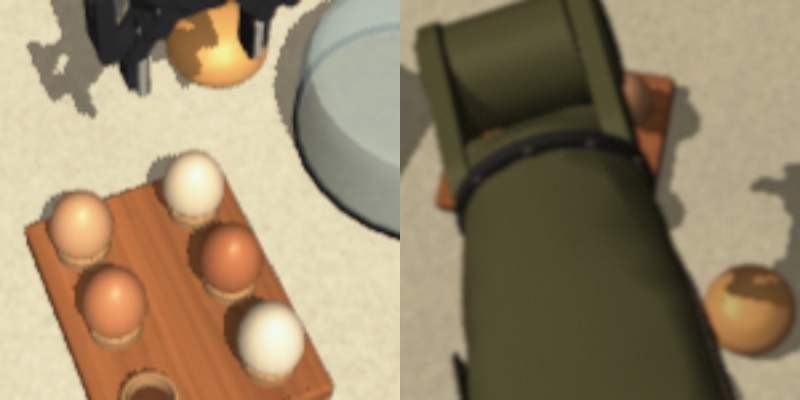

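The scene crop shows the gripper's fingertips at crop (140,90) and (258,52), with the white egg E below at crop (194,188). The top view is hidden by the arm. I use the fingertips seen earlier as a check on the scene camera.

```bash
python3 - <<'E'
from h import *
np.set_printoptions(precision=1,suppress=True)
s=snap("scene")
print("c2 tips",proj(s,[519.6,-260.9,221]),"seen 223.4 160.5"," c6",proj(s,[508.2,207.5,181]),"seen 344.6 317")
print("initial knob at z156:",onplane(s,[227.5,184.4],156))
for n,p in dict(A=(82+31,303),B=(82,228),C=(271,340),D=(231,260),E=(194,188)).items():
    q=[270+p[0]/2.667,290+p[1]/2.667]; print(n,q,onplane(s,q,51.5))
# ground pads: empty pocket rim at z 32
print("empty",onplane(s,[270+149/2.667,290+388/2.667],32), onplane(s,[325.5,439.5],32))
E
```

```text
c2 tips [223.2 160. ] seen 223.4 160.5  c6 [342.4 313.8] seen 344.6 317
initial knob at z156: [ 520.3 -257.5  156. ]
A [312.36970378702665, 403.6107986501687] [601.8 261.3  51.5]
B [300.7461567304087, 375.48931383577053] [591.9 202.5  51.5]
C [371.61229846269214, 417.4840644919385] [528.8 336.4  51.5]
D [356.61417322834643, 387.4878140232471] [518.9 275.9  51.5]
E [342.7409073865767, 360.4911886014248] [509.8 216.   51.5]
empty [606.9 314.6  32. ] [611.  320.2  32. ]
```

```bash
python3 - <<'E'
from h import *
print(goto([507.5,210.5,25]))
E
```

```text
[ 0.071 -0.031  3.661]
```

>>> carry_out(
  deltas=[
    [0.07, -0.03, 0.5, 0],
    [0.07, -0.03, 1.2, 0],
    [0.07, -0.03, 1.9, 0],
    [0.07, -0.03, 2.5, 0],
    [0.07, -0.03, 3.1, 0],
    [0.07, -0.03, 3.5, 0],
    [0.07, -0.03, 3.65, 0],
    [0.07, -0.03, 3.65, 0],
  ],
)

```text
clock: 11.75
eef_pos: [507.9, 210.4, 25.5]
tcp_rot: [0.0, 0.763, 0.646, 0.0]
force: [-0.7, 0.9, 0.4]
gripper_width: 0.818
gripper_force: 0.0
```

>>> carry_out(
  deltas=[
    [0, 0, 0, 0],
    [0, 0, 0, 0],
    [0, 0, 0, 0],
    [0, 0, 0, 0],
    [0, 0, 0, 0],
  ],
  claw=38,
  force=20,
)

```text
clock: 12.38
eef_pos: [508.1, 210.5, 25.8]
tcp_rot: [0.0, 0.763, 0.646, 0.0]
force: [-1.3, 0.3, 5.9]
gripper_width: 0.5
gripper_force: 20.1
```

```bash
python3 - <<'E'
from h import *
s=snap("scene")
o=manip.observe();print(o["gripper_width"]*85.4,o["eef_pos"],o["gripper_force"],o["force"])
cv2.imwrite("pics/c7.png",cv2.resize(s["pixels"][310:420,290:420],(650,550))[:,:,::-1])
E
```

```text
42.721762136576174 [508.09417494 210.48546982  25.84109274] 20.08439107623417 [-0.74120743  0.08847657  6.37560733]
```

View pics/c7.png

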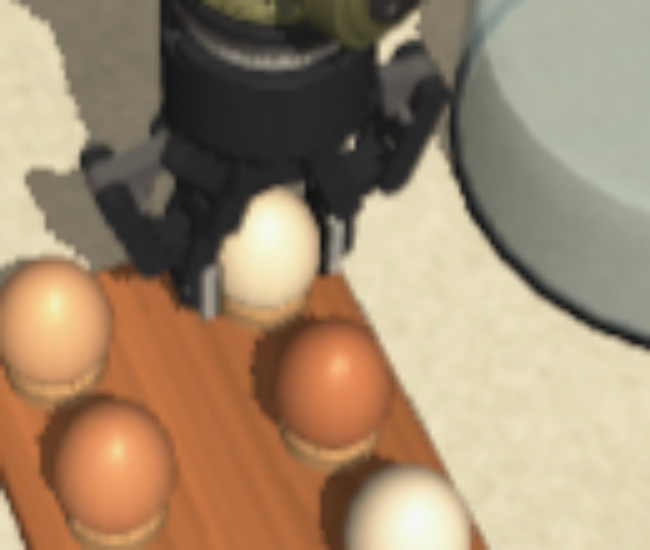

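The egg sits between both pads (crop (210,290) and (335,245)) at 20 N. Next I work out the pocket targets and spins.

```bash
cat >> h.py <<'E'
CC=np.array([520.2,-259.2]); PH=31.5
def pocket(k):
    a=np.radians(PH+60*k); u=np.array([np.cos(a),np.sin(a)]); return CC+60*u,u
EG=dict(A=(600,257),B=(590,197),C=(527.5,332.5),D=(517.5,271.5),E=(507.5,210.5)); BY=(.986,-.164)
def opts():
    o=manip.observe()
    for k in range(6):
        P,u=pocket(k); a,q6=spin_to(u); dq1=np.degrees(np.arctan2(P[1],P[0])-o["q"][0])
        print(k,P.round(1),"shift",goto([*P,170]),"spin",a,"q6 ->",round(q6+a+dq1),"alt spin",a-180*np.sign(a))
E
python3 -c "
from h import *
opts()"
```

```text
0 [ 571.4 -227.9] shift [-10.547   3.365  -3.607] spin -41.0 q6 -> -53 alt spin 139.0
1 [ 518.6 -199.2] shift [-10.058   1.947  -3.607] spin 79.0 q6 -> 67 alt spin -101.0
2 [ 467.5 -230.6] shift [-11.041   0.814  -3.609] spin 19.0 q6 -> 2 alt spin -161.0
3 [ 469.  -290.5] shift [-12.514   1.099  -3.609] spin -41.0 q6 -> -63 alt spin 139.0
4 [ 521.8 -319.2] shift [-13.003   2.517  -3.609] spin 79.0 q6 -> 57 alt spin -101.0
5 [ 572.9 -287.8] shift [-12.02    3.65   -3.607] spin 19.0 q6 -> 2 alt spin -161.0
```

>>> carry_out(
  deltas=[
    [0, 0, -0.1, 0],
    [0, 0, -0.4, 0],
    [0, 0, -0.9, 0],
    [0, 0, -1.6, 0],
    [0, 0, -2.4, 0],
    [0, 0, -3.2, 0],
    [0, 0, -3.6, 0],
    [0, 0, -3.6, 0],
  ],
)

```text
clock: 13.42
eef_pos: [508.0, 210.4, 170.0]
tcp_rot: [0.0, 0.763, 0.646, 0.001]
force: [-0.3, 0.4, -1.8]
gripper_width: 0.503
gripper_force: 20.5
```

>>> carry_out(
  deltas=[
    [-0.7, 0.2, 0, 2],
    [-1.8, 0.55, 0, 5],
    [-3, 0.9, 0, 8],
    [-4.2, 1.3, 0, 11],
    [-5.4, 1.65, 0, 14],
    [-6.6, 2, 0, 17],
    [-7.8, 2.35, 0, 19],
    [-9, 2.75, 0, 19],
    [-10.2, 3.1, 0, 19],
    [-11.4, 3.45, 0, 19],
    [-12, 3.65, 0, 19],
    [-12.02, 3.65, 0, 19],
  ],
)

```text
clock: 14.92
eef_pos: [572.0, -289.2, 167.1]
tcp_rot: [-0.001, 0.86, 0.511, -0.001]
force: [-0.6, 0.7, 0.1]
gripper_width: 0.498
gripper_force: 20.5
```

```bash
python3 - <<'E'
from h import *
P,u=pocket(5)
print(goto([*P,73.2]),spin_to(u),manip.observe()["eef_pos"])
E
```

```text
[0.04  0.01  2.348] (np.float64(-0.1), np.float64(-1.5)) [ 572.02092053 -289.16247317  167.10700305]
```

>>> carry_out(
  deltas=[
    [0, 0, 0.4, 0],
    [0, 0, 0.9, 0],
    [0, 0, 1.4, 0],
    [0, 0, 1.8, 0],
    [0, 0, 2.05, 0],
    [0, 0, 2.2, 0],
    [0, 0, 2.28, 0],
    [0, 0, 2.34, 0],
    [0, 0, 2.38, 0],
    [0, 0, 2.4, 0],
    [0, 0, 2.4, 0],
  ],
)

```text
clock: 16.3
eef_pos: [573.1, -287.9, 74.0]
tcp_rot: [0.0, 0.859, 0.512, 0.0]
force: [-0.6, 1.3, 5.5]
gripper_width: 0.5
gripper_force: 20.9
```

```bash
python3 - <<'E'
from h import *
P,u=pocket(5)
s=snap("scene");o=manip.observe()
print(goto([*P,73.2]),o["eef_pos"],o["force"],o["gripper_width"]*85.4)
cv2.imwrite("pics/c8.png",cv2.resize(s["pixels"][140:270,170:310],(560,520))[:,:,::-1])
E
```

```text
[ 0.001 -0.005  0.02 ] [ 573.07651314 -287.93436386   73.99643471] [-0.50970179  1.45190333  5.69997268] 42.65969145200803
```

View pics/c8.png

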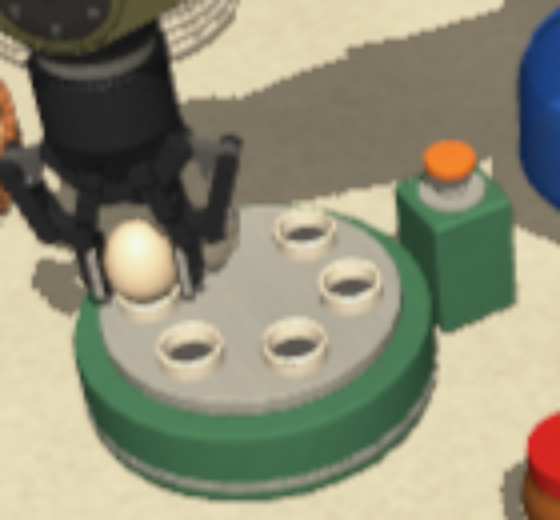

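The egg stands over its ring (crop (148,298)) with light contact of about 5.5 N, so I release it.

>>> carry_out(
  deltas=[
    [0, 0, 0, 0],
    [0, 0, 0, 0],
    [0, 0, 0, 0],
    [0, 0, 0, 0],
  ],
  claw=66,
)

```text
clock: 16.85
eef_pos: [572.7, -288.0, 73.2]
tcp_rot: [-0.0, 0.859, 0.512, -0.0]
force: [0.0, -0.2, 0.2]
gripper_width: 0.776
gripper_force: 0.0
```

>>> carry_out(
  deltas=[
    [0, 0, -0.3, 0],
    [0, 0, -0.8, 0],
    [0, 0, -1.6, 0],
    [0, 0, -2.4, 0],
    [0, 0, -2.4, 0],
    [0, 0, -2.4, 0],
  ],
)

```text
clock: 17.6
eef_pos: [572.6, -287.9, 169.6]
tcp_rot: [0.0, 0.859, 0.512, 0.0]
force: [0.5, 0.2, -0.0]
gripper_width: 0.776
gripper_force: 0.0
```

```bash
python3 - <<'E'
from h import *
np.set_printoptions(precision=1,suppress=True)
s=snap("scene")
cv2.imwrite("pics/c9.png",cv2.resize(s["pixels"][150:270,170:310],(560,480))[:,:,::-1])
print(manip.observe()["eef_pos"],"D",goto([*EG["D"],170]),spin_to(BY))
E
```

```text
[ 572.5 -287.8  168.9] D [11.6 -7.9 -0. ] (np.float64(-19.0), np.float64(-1.5))
```

View pics/c9.png

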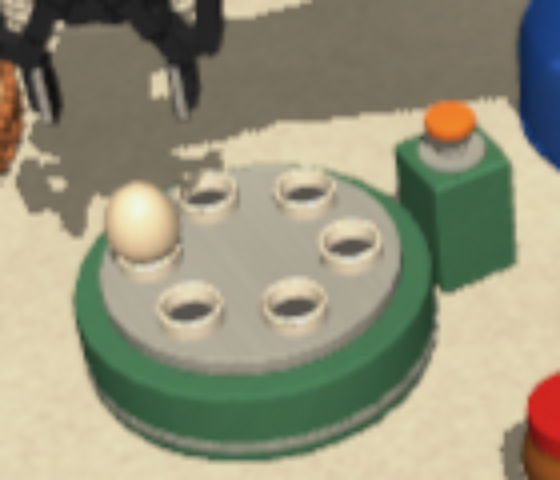

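The egg stands upright in pocket 5 (crop (142,225)). Next is egg D.

>>> carry_out(
  deltas=[
    [0.5, -0.35, 0, -2],
    [1.5, -1, 0, -4],
    [2.5, -1.7, 0, -6],
    [3.6, -2.45, 0, -8],
    [4.6, -3.15, 0, -10],
    [5.7, -3.9, 0, -12],
    [6.7, -4.55, 0, -14],
    [7.7, -5.25, 0, -16],
    [8.7, -5.9, 0, -18],
    [9.8, -6.65, 0, -19],
    [10.9, -7.4, 0, -19],
    [11.6, -7.9, 0, -19],
  ],
  claw=70,
)

```text
clock: 19.15
eef_pos: [515.2, 272.6, 168.5]
tcp_rot: [-0.0, 0.763, 0.647, -0.001]
force: [0.7, -1.8, 0.4]
gripper_width: 0.819
gripper_force: 0.0
```

>>> carry_out(
  deltas=[
    [0, 0, 0, 0],
    [0, 0, 0, 0],
    [0, 0, 0.4, 0],
  ],
)

```text
clock: 19.52
eef_pos: [516.8, 269.8, 153.5]
tcp_rot: [0.0, 0.763, 0.646, 0.001]
force: [-0.5, 0.3, -0.0]
gripper_width: 0.82
gripper_force: 0.0
```

```bash
python3 -c "
from h import *
print(goto([*EG['D'],25.5]),spin_to(BY),manip.observe()['eef_pos'])"
```

```text
[0.043 0.005 3.2  ] (np.float64(-0.1), np.float64(33.5)) [516.8052574  269.75150152 153.51047642]
```

>>> carry_out(
  deltas=[
    [0.04, 0, 0.6, 0],
    [0.04, 0, 1.3, 0],
    [0.04, 0, 2.0, 0],
    [0.04, 0, 2.6, 0],
    [0.04, 0, 3.0, 0],
    [0.04, 0, 3.18, 0],
    [0.04, 0, 3.2, 0],
    [0.04, 0, 3.2, 0],
  ],
)

```text
clock: 20.52
eef_pos: [516.7, 272.3, 26.0]
tcp_rot: [0.0, 0.763, 0.646, 0.001]
force: [0.4, -0.5, 0.1]
gripper_width: 0.817
gripper_force: 0.0
```

>>> carry_out(
  deltas=[
    [0, 0, 0, 0],
    [0, 0, 0, 0],
    [0, 0, 0, 0],
    [0, 0, 0, 0],
    [0, 0, 0, 0],
  ],
  claw=38,
  force=20,
)

```text
clock: 21.15
eef_pos: [517.3, 272.3, 26.1]
tcp_rot: [0.0, 0.763, 0.646, 0.001]
force: [5.3, -1.6, 5.0]
gripper_width: 0.497
gripper_force: 20.4
```

>>> carry_out(
  deltas=[
    [0, 0, -0.1, 0],
    [0, 0, -0.4, 0],
    [0, 0, -0.9, 0],
    [0, 0, -1.6, 0],
    [0, 0, -2.4, 0],
    [0, 0, -3.2, 0],
    [0, 0, -3.6, 0],
    [0, 0, -3.6, 0],
    [0, 0, -3.6, 0],
  ],
)

```text
clock: 22.28
eef_pos: [515.9, 272.0, 168.1]
tcp_rot: [-0.0, 0.763, 0.646, -0.001]
force: [-0.3, 0.5, 0.2]
gripper_width: 0.501
gripper_force: 20.5
```

```bash
python3 -c "
from h import *
opts();print(manip.observe()['eef_pos'])"
```

```text
0 [ 571.4 -227.9] shift [-12.098   3.422  -0.041] spin -41.0 q6 -> -53 alt spin 139.0
1 [ 518.6 -199.2] shift [-11.608   2.004  -0.04 ] spin 79.0 q6 -> 67 alt spin -101.0
2 [ 467.5 -230.6] shift [-12.592   0.872  -0.037] spin 19.0 q6 -> 2 alt spin -161.0
3 [ 469.  -290.5] shift [-14.064   1.157  -0.036] spin -41.0 q6 -> -63 alt spin 139.0
4 [ 521.8 -319.2] shift [-14.554   2.575  -0.038] spin 79.0 q6 -> 57 alt spin -101.0
5 [ 572.9 -287.8] shift [-13.57    3.708  -0.04 ] spin 19.0 q6 -> 2 alt spin -161.0
[515.89647342 271.97748606 168.07677522]
```

>>> carry_out(
  deltas=[
    [-0.5, 0.05, 0, 2],
    [-1.5, 0.1, 0, 5],
    [-2.7, 0.2, 0, 8],
    [-3.9, 0.27, 0, 11],
    [-5.1, 0.35, 0, 14],
    [-6.3, 0.43, 0, 17],
    [-7.5, 0.52, 0, 19],
    [-8.7, 0.6, 0, 19],
    [-9.9, 0.68, 0, 19],
    [-11.1, 0.77, 0, 19],
    [-12.2, 0.85, 0, 19],
    [-12.57, 0.87, 0, 19],
  ],
)

```text
clock: 23.78
eef_pos: [466.6, -231.8, 168.5]
tcp_rot: [-0.001, 0.86, 0.51, -0.0]
force: [0.1, -0.1, -0.5]
gripper_width: 0.5
gripper_force: 20.5
```

>>> carry_out(
  deltas=[
    [0, 0, 0.2, 0],
    [0, 0, 0.7, 0],
    [0, 0, 1.2, 0],
    [0, 0, 1.7, 0],
    [0, 0, 2.0, 0],
    [0, 0, 2.15, 0],
    [0, 0, 2.25, 0],
    [0, 0, 2.25, 0],
    [0, 0, 2.25, 0],
  ],
)

```text
clock: 24.9
eef_pos: [468.2, -229.6, 79.7]
tcp_rot: [0.0, 0.859, 0.512, 0.0]
force: [-0.3, -0.6, -0.2]
gripper_width: 0.502
gripper_force: 20.5
```

```bash
python3 -c "
from h import *
P,u=pocket(2);o=manip.observe();print(goto([*P,73.5]),spin_to(u),o['eef_pos'],o['force'])"
```

```text
[-0.03  -0.005  0.155] (np.float64(0.0), np.float64(-1.7)) [ 468.19503527 -229.6201156    79.68463684] [-0.30076167 -0.55474862 -0.20996367]
```

>>> carry_out(
  deltas=[
    [-0.03, 0, 0.05, 0],
    [-0.03, 0, 0.1, 0],
    [-0.03, 0, 0.13, 0],
    [-0.03, 0, 0.15, 0],
    [-0.03, 0, 0.15, 0],
  ],
)

```text
clock: 25.52
eef_pos: [467.7, -230.5, 73.7]
tcp_rot: [0.0, 0.859, 0.512, 0.0]
force: [-1.2, 2.4, 6.4]
gripper_width: 0.497
gripper_force: 20.9
```

>>> carry_out(
  deltas=[
    [0, 0, 0, 0],
    [0, 0, 0, 0],
    [0, 0, 0, 0],
    [0, 0, 0, 0],
  ],
  claw=66,
)

```text
clock: 26.02
eef_pos: [467.4, -230.6, 73.2]
tcp_rot: [-0.0, 0.859, 0.512, -0.0]
force: [-0.2, 0.8, 0.2]
gripper_width: 0.774
gripper_force: 0.0
```

>>> carry_out(
  deltas=[
    [0, 0, -0.3, 0],
    [0, 0, -0.8, 0],
    [0, 0, -1.6, 0],
    [0, 0, -2.4, 0],
    [0, 0, -2.4, 0],
    [0, 0, -2.4, 0],
    [0, 0, -2.4, 0],
  ],
)

```text
clock: 26.9
eef_pos: [467.1, -230.4, 168.5]
tcp_rot: [-0.001, 0.859, 0.512, -0.0]
force: [-0.4, -0.4, 0.9]
gripper_width: 0.775
gripper_force: 0.0
```

```bash
sed -i 's/A=(600,257),B=(590,197),C=(527.5,332.5)/A=(601,257),B=(591,197),C=(528.5,332.5)/' h.py; python3 -c "
from h import *
snap('scene','s10')
print(manip.observe()['eef_pos'],[goto([*EG[k],170]) for k in 'CAB'],spin_to(BY))"
```

```text
[ 467.16971662 -230.44734371  168.56620206] [array([13.103, -5.361, -0.028]), array([12.307, -2.868, -0.031]), array([10.87 , -2.373, -0.032])] (np.float64(-19.0), np.float64(-1.8))
```

>>> carry_out(
  deltas=[
    [0.6, -0.25, 0, -2],
    [1.7, -0.7, 0, -4],
    [2.8, -1.15, 0, -6],
    [4, -1.65, 0, -8],
    [5.2, -2.15, 0, -10],
    [6.4, -2.6, 0, -12],
    [7.6, -3.1, 0, -14],
    [8.8, -3.6, 0, -16],
    [10, -4.1, 0, -18],
    [11.2, -4.6, 0, -19],
    [12.4, -5.1, 0, -19],
    [13.1, -5.36, 0, -19],
  ],
  claw=70,
)

```text
clock: 28.45
eef_pos: [528.2, 334.5, 168.4]
tcp_rot: [-0.0, 0.763, 0.647, -0.001]
force: [-0.5, -0.5, -0.6]
gripper_width: 0.82
gripper_force: 0.0
```

>>> carry_out(
  deltas=[
    [0, 0, 0, 0],
    [0, 0, 0.4, 0],
    [0, 0, 0.8, 0],
    [0, 0, 0.8, 0],
  ],
)

```text
clock: 28.95
eef_pos: [528.2, 331.2, 135.2]
tcp_rot: [-0.0, 0.763, 0.646, -0.002]
force: [-0.3, -0.5, 0.2]
gripper_width: 0.822
gripper_force: 0.0
```

```bash
python3 -c "
from h import *
print(goto([*EG['C'],25.5]),spin_to(BY),manip.observe()['eef_pos'])"
```

```text
[0.04  0.01  2.743] (np.float64(-0.1), np.float64(38.2)) [528.16464519 331.15550891 135.23323425]
```

>>> carry_out(
  deltas=[
    [0.03, 0, 0.6, 0],
    [0.03, 0, 1.2, 0],
    [0.03, 0, 1.8, 0],
    [0.03, 0, 2.3, 0],
    [0.03, 0, 2.6, 0],
    [0.03, 0, 2.73, 0],
    [0.03, 0, 2.74, 0],
    [0.03, 0, 2.74, 0],
  ],
)

```text
clock: 29.95
eef_pos: [529.2, 333.6, 28.4]
tcp_rot: [0.0, 0.763, 0.646, 0.001]
force: [-0.2, -0.0, 0.2]
gripper_width: 0.819
gripper_force: 0.0
```

>>> carry_out(
  deltas=[
    [0, 0, 0, 0],
    [0, 0, 0, 0],
    [0, 0, 0, 0],
    [0, 0, 0, 0],
    [0, 0, 0, 0],
  ],
  claw=38,
  force=20,
)

```text
clock: 30.58
eef_pos: [528.2, 333.8, 28.2]
tcp_rot: [-0.0, 0.763, 0.646, -0.0]
force: [-7.7, 0.3, 6.1]
gripper_width: 0.502
gripper_force: 19.4
```

>>> carry_out(
  deltas=[
    [0, 0, -0.1, 0],
    [0, 0, -0.4, 0],
    [0, 0, -0.9, 0],
    [0, 0, -1.6, 0],
    [0, 0, -2.4, 0],
    [0, 0, -3.2, 0],
    [0, 0, -3.6, 0],
    [0, 0, -3.6, 0],
    [0, 0, -3.6, 0],
  ],
)

```text
clock: 31.7
eef_pos: [528.5, 333.2, 170.4]
tcp_rot: [-0.0, 0.763, 0.646, -0.001]
force: [0.8, -0.7, -0.7]
gripper_width: 0.496
gripper_force: 20.5
```

```bash
python3 -c "
from h import *
opts();print(manip.observe()['eef_pos'])"
```

```text
0 [ 571.4 -227.9] shift [-13.658   3.364   0.022] spin -41.0 q6 -> -53 alt spin 139.0
1 [ 518.6 -199.2] shift [-13.169   1.946   0.023] spin 79.0 q6 -> 67 alt spin -101.0
2 [ 467.5 -230.6] shift [-14.153   0.813   0.026] spin 19.0 q6 -> 2 alt spin -161.0
3 [ 469.  -290.5] shift [-15.625   1.099   0.027] spin -41.0 q6 -> -63 alt spin 139.0
4 [ 521.8 -319.2] shift [-16.115   2.517   0.026] spin 79.0 q6 -> 57 alt spin -101.0
5 [ 572.9 -287.8] shift [-15.131   3.649   0.023] spin 19.0 q6 -> 2 alt spin -161.0
[528.54557054 333.18006935 170.44142686]
```

>>> carry_out(
  deltas=[
    [-0.6, 0.15, 0, -3],
    [-1.7, 0.4, 0, -7],
    [-2.9, 0.7, 0, -11],
    [-4.1, 1.0, 0, -15],
    [-5.3, 1.3, 0, -19],
    [-6.5, 1.6, 0, -23],
    [-7.7, 1.9, 0, -27],
    [-8.9, 2.2, 0, -31],
    [-10.1, 2.5, 0, -35],
    [-11.4, 2.8, 0, -39],
    [-12.7, 3.13, 0, -41],
    [-13.65, 3.36, 0, -41],
  ],
)

```text
clock: 33.2
eef_pos: [571.1, -229.3, 170.2]
tcp_rot: [-0.001, 0.489, 0.873, -0.0]
force: [-0.8, 0.5, -0.3]
gripper_width: 0.499
gripper_force: 20.5
```

>>> carry_out(
  deltas=[
    [0, 0, 0, 0],
    [0, 0, 0.4, 0],
    [0, 0, 0.9, 0],
    [0, 0, 1.4, 0],
    [0, 0, 1.8, 0],
    [0, 0, 2.1, 0],
    [0, 0, 2.2, 0],
    [0, 0, 2.2, 0],
    [0, 0, 2.2, 0],
  ],
)

```text
clock: 34.33
eef_pos: [571.9, -227.3, 84.3]
tcp_rot: [0.0, 0.488, 0.873, 0.0]
force: [0.2, -0.1, -0.8]
gripper_width: 0.501
gripper_force: 20.5
```

```bash
python3 -c "
from h import *
P,u=pocket(0);o=manip.observe();print(goto([*P,75.7]),spin_to(u),o['eef_pos'],o['force'])"
```

```text
[-0.003 -0.019  0.215] (np.float64(0.0), np.float64(-56.6)) [ 571.94756179 -227.34714095   84.30619551] [ 0.19098392 -0.09904637 -0.8126635 ]
```

>>> carry_out(
  deltas=[
    [0, -0.02, 0.1, 0],
    [0, -0.02, 0.15, 0],
    [0, -0.02, 0.18, 0],
    [0, -0.02, 0.2, 0],
    [0, -0.02, 0.21, 0],
    [0, -0.02, 0.21, 0],
  ],
)

```text
clock: 35.08
eef_pos: [571.3, -227.7, 76.4]
tcp_rot: [0.001, 0.488, 0.873, 0.0]
force: [-4.4, 2.7, 9.9]
gripper_width: 0.5
gripper_force: 22.8
```

>>> carry_out(
  deltas=[
    [0, 0, 0, 0],
    [0, 0, 0, 0],
    [0, 0, 0, 0],
    [0, 0, 0, 0],
  ],
  claw=66,
)

```text
clock: 35.58
eef_pos: [571.0, -227.6, 75.2]
tcp_rot: [-0.0, 0.488, 0.873, -0.0]
force: [-0.3, -0.1, 0.1]
gripper_width: 0.768
gripper_force: 0.0
```

>>> carry_out(
  deltas=[
    [0, 0, -0.3, 0],
    [0, 0, -0.8, 0],
    [0, 0, -1.6, 0],
    [0, 0, -2.4, 0],
    [0, 0, -2.4, 0],
    [0, 0, -2.4, 0],
    [0, 0, -2.4, 0],
  ],
)

```text
clock: 36.45
eef_pos: [570.7, -227.5, 170.6]
tcp_rot: [-0.001, 0.488, 0.873, -0.0]
force: [-0.2, 0.2, 0.1]
gripper_width: 0.775
gripper_force: 0.0
```

```bash
sed -i 's/A=(601,257),B=(591,197)/A=(600.3,258),B=(590.3,198)/' h.py; python3 -c "
from h import *
snap('scene','s11')
print(manip.observe()['eef_pos'],[goto([*EG[k],170]) for k in 'AB'],spin_to(BY))"
```

```text
[ 570.75609981 -227.53309978  170.57802816] [array([9.96 , 6.978, 0.02 ]), array([8.812, 5.98 , 0.02 ])] (np.float64(41.0), np.float64(-56.7))
```

>>> carry_out(
  deltas=[
    [0.5, 0.35, 0, 4],
    [1.3, 0.9, 0, 8],
    [2.2, 1.55, 0, 12],
    [3.1, 2.2, 0, 16],
    [4, 2.8, 0, 20],
    [4.9, 3.45, 0, 24],
    [5.8, 4.05, 0, 28],
    [6.7, 4.7, 0, 32],
    [7.6, 5.3, 0, 36],
    [8.5, 5.95, 0, 40],
    [9.4, 6.6, 0, 41],
    [9.96, 6.98, 0, 41],
  ],
  claw=70,
)

```text
clock: 38.0
eef_pos: [600.2, 259.9, 170.5]
tcp_rot: [-0.0, 0.763, 0.647, -0.0]
force: [-0.7, -0.8, -0.1]
gripper_width: 0.815
gripper_force: 0.0
```

>>> carry_out(
  deltas=[
    [0, 0, 0, 0],
    [0, 0, 0.4, 0],
    [0, 0, 0.8, 0],
    [0, 0, 0.8, 0],
    [0, 0, 0.8, 0],
  ],
)

```text
clock: 38.62
eef_pos: [600.8, 257.6, 139.5]
tcp_rot: [0.0, 0.763, 0.646, 0.0]
force: [-0.1, 1.4, -0.4]
gripper_width: 0.822
gripper_force: 0.0
```

```bash
python3 -c "
from h import *
print(goto([*EG['A'],25.5]),spin_to(BY),manip.observe()['eef_pos'])"
```

```text
[ 0.007 -0.015  2.849] (np.float64(-0.1), np.float64(29.5)) [600.82069963 257.61282976 139.45045518]
```

>>> carry_out(
  deltas=[
    [0, -0.01, 0.6, 0],
    [0, -0.01, 1.2, 0],
    [0, -0.01, 1.8, 0],
    [0, -0.01, 2.3, 0],
    [0, -0.01, 2.65, 0],
    [0, -0.01, 2.82, 0],
    [0, -0.01, 2.85, 0],
    [0, -0.01, 2.85, 0],
  ],
)

```text
clock: 39.62
eef_pos: [600.5, 258.1, 25.9]
tcp_rot: [0.0, 0.763, 0.646, 0.0]
force: [0.3, 0.3, -0.2]
gripper_width: 0.818
gripper_force: 0.0
```

>>> carry_out(
  deltas=[
    [0, 0, 0, 0],
    [0, 0, 0, 0],
    [0, 0, 0, 0],
    [0, 0, 0, 0],
    [0, 0, 0, 0],
  ],
  claw=38,
  force=20,
)

```text
clock: 40.25
eef_pos: [600.4, 258.1, 25.6]
tcp_rot: [0.0, 0.763, 0.646, 0.0]
force: [-0.3, 0.8, 4.7]
gripper_width: 0.502
gripper_force: 20.2
```

>>> carry_out(
  deltas=[
    [0, 0, -0.1, 0],
    [0, 0, -0.4, 0],
    [0, 0, -0.9, 0],
    [0, 0, -1.6, 0],
    [0, 0, -2.4, 0],
    [0, 0, -3.2, 0],
    [0, 0, -3.6, 0],
    [0, 0, -3.6, 0],
    [0, 0, -3.6, 0],
  ],
)

```text
clock: 41.38
eef_pos: [599.8, 257.9, 168.0]
tcp_rot: [-0.0, 0.763, 0.646, -0.001]
force: [-0.9, -0.2, -1.2]
gripper_width: 0.504
gripper_force: 20.5
```

```bash
python3 -c "
from h import *
opts();print(manip.observe()['eef_pos'])"
```

```text
0 [ 571.4 -227.9] shift [-12.094   1.297  -0.042] spin -41.0 q6 -> -53 alt spin 139.0
1 [ 518.6 -199.2] shift [-11.605  -0.121  -0.04 ] spin 79.0 q6 -> 67 alt spin -101.0
2 [ 467.5 -230.6] shift [-12.588  -1.254  -0.037] spin 19.0 q6 -> 2 alt spin -161.0
3 [ 469.  -290.5] shift [-14.061  -0.969  -0.036] spin -41.0 q6 -> -63 alt spin 139.0
4 [ 521.8 -319.2] shift [-14.55    0.449  -0.038] spin 79.0 q6 -> 57 alt spin -101.0
5 [ 572.9 -287.8] shift [-13.567   1.582  -0.041] spin 19.0 q6 -> 2 alt spin -161.0
[599.77334589 257.85178215 167.96554727]
```

>>> carry_out(
  deltas=[
    [-0.6, -0.04, 0, -3],
    [-1.8, -0.12, 0, -7],
    [-3, -0.2, 0, -11],
    [-4.3, -0.3, 0, -15],
    [-5.6, -0.38, 0, -19],
    [-6.9, -0.47, 0, -23],
    [-8.2, -0.56, 0, -27],
    [-9.5, -0.65, 0, -31],
    [-10.8, -0.75, 0, -35],
    [-12, -0.83, 0, -39],
    [-13.2, -0.92, 0, -41],
    [-14.06, -0.97, 0, -41],
  ],
)

```text
clock: 42.88
eef_pos: [468.3, -291.9, 168.0]
tcp_rot: [-0.001, 0.489, 0.872, 0.0]
force: [0.5, 0.5, -0.9]
gripper_width: 0.495
gripper_force: 20.5
```

>>> carry_out(
  deltas=[
    [0, 0, 0, 0],
    [0, 0, 0.4, 0],
    [0, 0, 0.9, 0],
    [0, 0, 1.4, 0],
    [0, 0, 1.8, 0],
    [0, 0, 2.1, 0],
    [0, 0, 2.2, 0],
    [0, 0, 2.2, 0],
    [0, 0, 2.2, 0],
  ],
)

```text
clock: 44.0
eef_pos: [469.7, -290.5, 81.8]
tcp_rot: [0.0, 0.488, 0.873, -0.0]
force: [0.7, -0.3, -0.4]
gripper_width: 0.503
gripper_force: 20.5
```

```bash
python3 -c "
from h import *
P,u=pocket(3);o=manip.observe();print(goto([*P,73.2]),spin_to(u),o['eef_pos'],o['force'])"
```

```text
[ 0.008 -0.014  0.216] (np.float64(0.0), np.float64(-67.1)) [ 469.67976068 -290.51140557   81.84677684] [ 0.74119442 -0.34647317 -0.3902437 ]
```

>>> carry_out(
  deltas=[
    [0, -0.01, 0.08, 0],
    [0, -0.01, 0.13, 0],
    [0, -0.01, 0.17, 0],
    [0, -0.01, 0.2, 0],
    [0, -0.01, 0.2, 0],
  ],
)

```text
clock: 44.62
eef_pos: [469.5, -290.5, 73.4]
tcp_rot: [0.0, 0.488, 0.873, 0.0]
force: [3.9, 1.4, 1.6]
gripper_width: 0.501
gripper_force: 21.9
```

>>> carry_out(
  deltas=[
    [0, 0, 0, 0],
    [0, 0, 0, 0],
    [0, 0, 0, 0],
    [0, 0, 0, 0],
  ],
  claw=66,
)

```text
clock: 45.12
eef_pos: [469.0, -290.6, 73.2]
tcp_rot: [-0.0, 0.488, 0.873, -0.0]
force: [-0.4, 0.3, 0.3]
gripper_width: 0.773
gripper_force: 0.0
```

>>> carry_out(
  deltas=[
    [0, 0, -0.3, 0],
    [0, 0, -0.8, 0],
    [0, 0, -1.6, 0],
    [0, 0, -2.4, 0],
    [0, 0, -2.4, 0],
    [0, 0, -2.4, 0],
    [0, 0, -2.4, 0],
  ],
)

```text
clock: 46.0
eef_pos: [468.8, -290.3, 168.5]
tcp_rot: [-0.001, 0.488, 0.873, 0.0]
force: [-0.2, 0.6, -0.7]
gripper_width: 0.775
gripper_force: 0.0
```

```bash
python3 -c "
from h import *
print(manip.observe()['eef_pos'],[goto([*EG[k],170]) for k in 'B'],spin_to(BY))"
```

```text
[ 468.79305431 -290.33299127  168.4751921 ] [array([ 8.817,  8.974, -0.031])] (np.float64(41.0), np.float64(-67.1))
```

>>> carry_out(
  deltas=[
    [0.4, 0.4, 0, 4],
    [1.2, 1.2, 0, 8],
    [2, 2, 0, 12],
    [2.8, 2.85, 0, 16],
    [3.6, 3.65, 0, 20],
    [4.4, 4.5, 0, 24],
    [5.2, 5.3, 0, 28],
    [6, 6.1, 0, 32],
    [6.8, 6.9, 0, 36],
    [7.6, 7.75, 0, 40],
    [8.4, 8.55, 0, 41],
    [8.82, 8.97, 0, 41],
  ],
  claw=70,
)

```text
clock: 47.5
eef_pos: [590.2, 199.9, 168.2]
tcp_rot: [-0.0, 0.763, 0.647, -0.001]
force: [-0.6, -0.2, -0.2]
gripper_width: 0.82
gripper_force: 0.0
```

>>> carry_out(
  deltas=[
    [0, 0, 0, 0],
    [0, 0, 0.4, 0],
    [0, 0, 0.8, 0],
    [0, 0, 0.8, 0],
    [0, 0, 0.8, 0],
  ],
)

```text
clock: 48.12
eef_pos: [590.6, 197.5, 137.5]
tcp_rot: [0.0, 0.763, 0.646, 0.0]
force: [0.1, 0.7, -0.2]
gripper_width: 0.821
gripper_force: 0.0
```

```bash
python3 -c "
from h import *
print(goto([*EG['B'],25.5]),spin_to(BY),manip.observe()['eef_pos'])"
```

```text
[ 0.011 -0.01   2.799] (np.float64(-0.0), np.float64(24.6)) [590.57625486 197.48251344 137.46384113]
```

>>> carry_out(
  deltas=[
    [0.01, -0.01, 0.6, 0],
    [0.01, -0.01, 1.2, 0],
    [0.01, -0.01, 1.8, 0],
    [0.01, -0.01, 2.3, 0],
    [0.01, -0.01, 2.6, 0],
    [0.01, -0.01, 2.77, 0],
    [0.01, -0.01, 2.8, 0],
    [0.01, -0.01, 2.8, 0],
  ],
)

```text
clock: 49.12
eef_pos: [590.4, 198.3, 25.8]
tcp_rot: [0.0, 0.763, 0.646, 0.0]
force: [1.0, -0.2, -0.1]
gripper_width: 0.828
gripper_force: 0.0
```

>>> carry_out(
  deltas=[
    [0, 0, 0, 0],
    [0, 0, 0, 0],
    [0, 0, 0, 0],
    [0, 0, 0, 0],
    [0, 0, 0, 0],
  ],
  claw=38,
  force=20,
)

```text
clock: 49.75
eef_pos: [590.6, 198.3, 25.8]
tcp_rot: [0.0, 0.763, 0.646, 0.001]
force: [3.5, 0.2, 6.4]
gripper_width: 0.5
gripper_force: 20.4
```

>>> carry_out(
  deltas=[
    [0, 0, -0.1, 0],
    [0, 0, -0.4, 0],
    [0, 0, -0.9, 0],
    [0, 0, -1.6, 0],
    [0, 0, -2.4, 0],
    [0, 0, -3.2, 0],
    [0, 0, -3.6, 0],
    [0, 0, -3.6, 0],
    [0, 0, -3.6, 0],
  ],
)

```text
clock: 50.88
eef_pos: [589.6, 198.1, 168.0]
tcp_rot: [-0.0, 0.763, 0.646, -0.001]
force: [-0.0, -0.1, -1.6]
gripper_width: 0.495
gripper_force: 20.5
```

```bash
python3 -c "
from h import *
opts();print(manip.observe()['eef_pos'])"
```

```text
0 [ 571.4 -227.9] shift [-10.58    1.303  -0.044] spin -41.0 q6 -> -53 alt spin 139.0
1 [ 518.6 -199.2] shift [-10.091  -0.115  -0.042] spin 79.0 q6 -> 67 alt spin -101.0
2 [ 467.5 -230.6] shift [-11.074  -1.248  -0.039] spin 19.0 q6 -> 2 alt spin -161.0
3 [ 469.  -290.5] shift [-12.547  -0.963  -0.038] spin -41.0 q6 -> -63 alt spin 139.0
4 [ 521.8 -319.2] shift [-13.036   0.455  -0.041] spin 79.0 q6 -> 57 alt spin -101.0
5 [ 572.9 -287.8] shift [-12.052   1.588  -0.044] spin 19.0 q6 -> 2 alt spin -161.0
[589.57252745 198.14380061 167.98149625]
```

>>> carry_out(
  deltas=[
    [-0.5, 0, 0, 6],
    [-1.4, -0.02, 0, 13],
    [-2.4, -0.03, 0, 20],
    [-3.4, -0.04, 0, 28],
    [-4.4, -0.05, 0, 36],
    [-5.4, -0.06, 0, 44],
    [-6.4, -0.07, 0, 52],
    [-7.4, -0.08, 0, 60],
    [-8.4, -0.1, 0, 68],
    [-9.3, -0.11, 0, 75],
    [-10, -0.11, 0, 79],
    [-10.09, -0.11, 0, 79],
  ],
)

```text
clock: 52.38
eef_pos: [518.6, -200.3, 168.0]
tcp_rot: [-0.0, 1.0, 0.012, -0.001]
force: [-0.1, -0.8, -0.7]
gripper_width: 0.502
gripper_force: 20.5
```

>>> carry_out(
  deltas=[
    [0, 0, 0, 0],
    [0, 0, 0.4, 0],
    [0, 0, 0.9, 0],
    [0, 0, 1.4, 0],
    [0, 0, 1.8, 0],
    [0, 0, 2.1, 0],
    [0, 0, 2.2, 0],
    [0, 0, 2.2, 0],
    [0, 0, 2.2, 0],
  ],
)

```text
clock: 53.5
eef_pos: [519.6, -199.2, 81.9]
tcp_rot: [0.0, 1.0, 0.013, 0.0]
force: [-0.5, 0.5, -0.5]
gripper_width: 0.503
gripper_force: 20.5
```

```bash
python3 -c "
from h import *
P,u=pocket(1);o=manip.observe();print(goto([*P,73.3]),spin_to(u),o['eef_pos'],o['force'])"
```

```text
[-0.026 -0.001  0.214] (np.float64(0.0), np.float64(63.7)) [ 519.64930983 -199.24516178   81.87231822] [-0.47876761  0.46168241 -0.54326356]
```

>>> carry_out(
  deltas=[
    [-0.02, 0, 0.08, 0],
    [-0.02, 0, 0.13, 0],
    [-0.02, 0, 0.17, 0],
    [-0.02, 0, 0.2, 0],
    [-0.02, 0, 0.2, 0],
  ],
)

```text
clock: 54.12
eef_pos: [519.1, -198.8, 73.8]
tcp_rot: [-0.0, 1.0, 0.013, 0.001]
force: [2.2, 3.7, 4.7]
gripper_width: 0.5
gripper_force: 22.1
```

>>> carry_out(
  deltas=[
    [0, 0, 0, 0],
    [0, 0, 0, 0],
    [0, 0, 0, 0],
    [0, 0, 0, 0],
  ],
  claw=66,
)

```text
clock: 54.62
eef_pos: [518.5, -199.2, 73.2]
tcp_rot: [-0.0, 1.0, 0.013, -0.0]
force: [0.0, 0.1, 0.4]
gripper_width: 0.773
gripper_force: 0.0
```

>>> carry_out(
  deltas=[
    [0, 0, -0.3, 0],
    [0, 0, -0.8, 0],
    [0, 0, -1.6, 0],
    [0, 0, -2.4, 0],
    [0, 0, -3.2, 0],
    [0, 0, -3.2, 0],
    [0, 0, -3.2, 0],
  ],
)

```text
clock: 55.5
eef_pos: [518.3, -199.0, 201.1]
tcp_rot: [-0.0, 1.0, 0.013, -0.0]
force: [-0.8, -0.1, 0.4]
gripper_width: 0.774
gripper_force: 0.0
```

>>> carry_out(
  deltas=[
    [0, -1, 0, 0],
    [0, -2, 0, 0],
    [0, -3, 0, 0],
    [0, -4, 0, 0],
    [0, -5, 0, 0],
    [0, -5.5, 0, 0],
    [0, -5.5, 0, 0],
  ],
)

```text
clock: 56.38
eef_pos: [512.3, 21.8, 200.5]
tcp_rot: [-0.0, 1.0, 0.014, -0.001]
force: [0.1, -0.6, -0.4]
gripper_width: 0.772
gripper_force: 0.0
```

```bash
python3 - <<'E'
from h import *
np.set_printoptions(precision=1,suppress=True)
s=snap("scene");t=snap("top")
p=s["pixels"]
cv2.imwrite("pics/c12.png",np.vstack([np.hstack([cv2.resize(p[160:280,170:310],(400,300)),cv2.resize(t["pixels"][110:230,350:510],(400,300))]),cv2.resize(p[230:470,260:560],(800,300)) if 0 else np.hstack([cv2.resize(p[230:380,360:560],(400,300)),cv2.resize(p[320:470,250:450],(400,300))])])[:,:,::-1])
for a in blobs(s,(0,0,0),(179,255,60),(390,260,480,350),60)[0]:print(a,onplane(s,a[1],101))
print(manip.observe()["eef_pos"])
E
```

```text
(233, [418.9, 308.1], [412, 298, 15, 21]) [340.8 221.2 101. ]
[512.5  20.4 200.7]
```

View pics/c12.png

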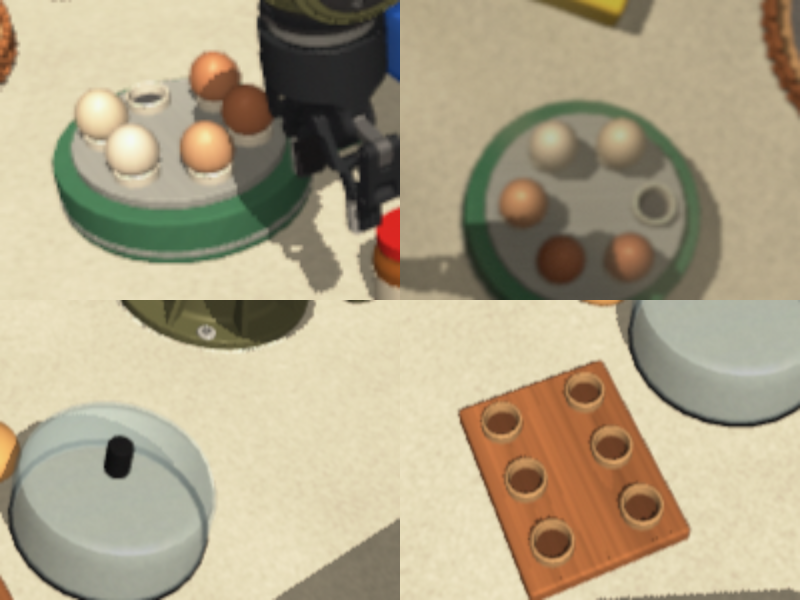

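All 5 eggs stand upright in the cooker (one pocket free at scene crop (148,95)) and the board is empty. The lid has been knocked: its knob is now at crop (118,457), i.e. (340.8, 221.2) mm. I fetch it there.

```bash
python3 -c "
from h import *
print(goto([340.8,221.2,200]),goto([340.8,221.2,89]),manip.observe()['q'].round(2))"
```

```text
[-4.156 -5.134  0.022] [-4.153 -5.134  2.797] [-0.03  0.25  1.66 -0.    1.23  1.51]
```

>>> carry_out(
  deltas=[
    [-0.5, -0.6, 0, 0],
    [-1.2, -1.5, 0, 0],
    [-1.9, -2.4, 0, 0],
    [-2.6, -3.3, 0, 0],
    [-3.3, -4.1, 0, 0],
    [-3.9, -4.8, 0, 0],
    [-4.15, -5.13, 0, 0],
    [-4.15, -5.13, 0, 0],
    [-4.15, -5.13, 0.3, 0],
    [-4.15, -5.13, 0.8, 0],
    [-4.15, -5.13, 0.8, 0],
    [-4.15, -5.13, 0.8, 0],
  ],
  claw=85,
)

```text
clock: 57.98
eef_pos: [341.7, 221.1, 169.5]
tcp_rot: [0.0, 1.0, 0.013, 0.0]
force: [-0.2, -0.5, 0.4]
gripper_width: 0.995
gripper_force: 0.0
```

```bash
python3 - <<'E'
from h import *
np.set_printoptions(precision=1,suppress=True)
s=snap("scene")
for a in blobs(s,(0,0,0),(179,255,60),(400,290,440,325),60)[0]:print(a,onplane(s,a[1],101))
print(goto([340.8,221.2,89]),manip.observe()["eef_pos"])
E
```

```text
(237, [418.8, 308.2], [412, 298, 15, 21]) [341.1 221.3 101. ]
[-0.  0.  2.] [341.7 221.3 169.7]
```

>>> carry_out(
  deltas=[
    [-0.01, 0, 0.5, 0],
    [-0.01, 0, 1, 0],
    [-0.01, 0, 1.5, 0],
    [-0.01, 0, 1.85, 0],
    [-0.01, 0, 2, 0],
    [-0.01, 0, 2, 0],
    [-0.01, 0, 2, 0],
  ],
)

```text
clock: 58.9
eef_pos: [341.2, 221.6, 89.8]
tcp_rot: [-0.0, 1.0, 0.013, 0.0]
force: [0.1, 0.5, -0.4]
gripper_width: 0.997
gripper_force: 0.0
```

>>> carry_out(
  deltas=[
    [0, 0, 0, 0],
    [0, 0, 0, 0],
    [0, 0, 0, 0],
    [0, 0, 0, 0],
    [0, 0, 0, 0],
    [0, 0, 0, 0],
    [0, 0, 0, 0],
    [0, 0, 0, 0],
  ],
  claw=10,
  force=50,
)

```text
clock: 59.9
eef_pos: [340.9, 221.4, 89.5]
tcp_rot: [0.0, 1.0, 0.013, 0.0]
force: [-1.4, -1.4, 4.4]
gripper_width: 0.289
gripper_force: 48.8
```

>>> carry_out(
  deltas=[
    [0, 0, -0.1, 0],
    [0, 0, -0.4, 0],
    [0, 0, -0.9, 0],
    [0, 0, -1.5, 0],
    [0, 0, -2.1, 0],
    [0, 0, -2.8, 0],
    [0, 0, -3.5, 0],
    [0, 0, -4.1, 0],
    [0, 0, -4.3, 0],
    [0, 0, -4.3, 0],
    [0, 0, -4.3, 0],
  ],
)

```text
clock: 61.28
eef_pos: [340.5, 221.3, 260.4]
tcp_rot: [0.0, 1.0, 0.013, -0.001]
force: [-0.0, 0.2, -1.9]
gripper_width: 0.291
gripper_force: 49.2
```

```bash
python3 -c "
from h import *
print(goto([*CC,260]),manip.observe()['q'].round(2),manip.observe()['eef_pos'])"
```

```text
[4.1680e+00 1.2128e+01 1.2000e-02] [ 0.49 -0.05  1.85  0.    1.35  2.03] [340.54538547 221.28960087 260.39733777]
```

>>> carry_out(
  deltas=[
    [0.15, 0.5, 0, 0],
    [0.5, 1.4, 0, 0],
    [0.85, 2.5, 0, 0],
    [1.25, 3.6, 0, 0],
    [1.65, 4.8, 0, 0],
    [2.05, 6, 0, 0],
    [2.5, 7.2, 0, 0],
    [2.9, 8.4, 0, 0],
    [3.3, 9.6, 0, 0],
    [3.7, 10.8, 0, 0],
    [4.05, 11.8, 0, 0],
    [4.16, 12.13, 0, 0],
  ],
)

```text
clock: 62.78
eef_pos: [520.1, -260.9, 259.5]
tcp_rot: [-0.001, 1.0, 0.013, -0.001]
force: [0.1, 0.9, -1.9]
gripper_width: 0.289
gripper_force: 49.4
```

>>> carry_out(
  deltas=[
    [0, 0, 0, 0],
    [0, 0, 0.3, 0],
    [0, 0, 0.6, 0],
    [0, 0, 0.75, 0],
    [0, 0, 0.75, 0],
    [0, 0, 0.75, 0],
  ],
)

```text
clock: 63.52
eef_pos: [520.3, -259.1, 231.6]
tcp_rot: [0.0, 1.0, 0.013, 0.0]
force: [0.0, 0.4, -1.6]
gripper_width: 0.289
gripper_force: 49.5
```

```bash
python3 - <<'E'
from h import *
np.set_printoptions(precision=2,suppress=True)
s=snap("scene");o=manip.observe()
print(goto([*CC,144.5]),o["eef_pos"],o["force"])
cv2.imwrite("pics/c13.png",cv2.resize(s["pixels"][120:270,160:320],(640,600))[:,:,::-1])
E
```

```text
[-0.    0.    2.18] [ 520.3  -259.16  231.72] [ 0.59 -0.91 -1.98]
```

View pics/c13.png

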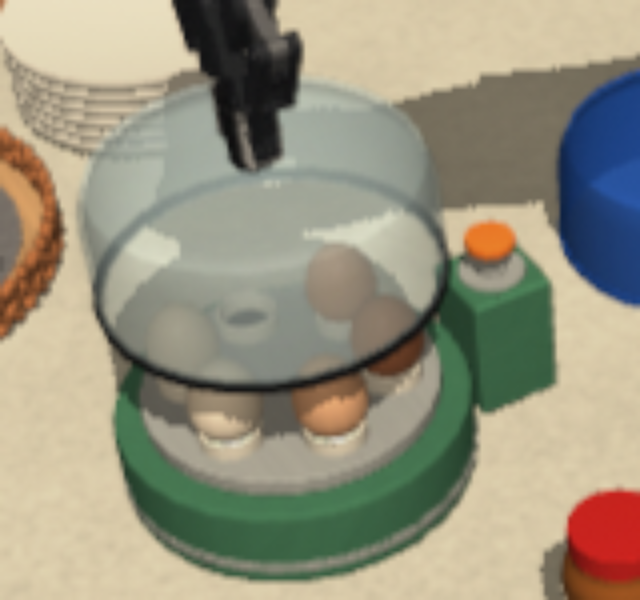

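The lid hangs squarely over the cooker, its rim at crop (270,280), and clear of the eggs. I lower it slowly.

>>> carry_out(
  deltas=[
    [0, 0, 0.3, 0],
    [0, 0, 0.7, 0],
    [0, 0, 1.1, 0],
    [0, 0, 1.45, 0],
    [0, 0, 1.65, 0],
    [0, 0, 1.75, 0],
    [0, 0, 1.83, 0],
    [0, 0, 1.91, 0],
    [0, 0, 1.99, 0],
    [0, 0, 2.06, 0],
    [0, 0, 2.1, 0],
    [0, 0, 2.1, 0],
  ],
)

```text
clock: 65.08
eef_pos: [520.2, -259.1, 147.2]
tcp_rot: [-0.0, 1.0, 0.013, -0.0]
force: [0.1, -0.1, -1.3]
gripper_width: 0.288
gripper_force: 49.5
```

>>> carry_out(
  deltas=[
    [0, 0, 0.03, 0],
    [0, 0, 0.05, 0],
    [0, 0, 0.07, 0],
    [0, 0, 0.08, 0],
    [0, 0, 0.08, 0],
  ],
)

```text
clock: 65.7
eef_pos: [520.2, -259.1, 144.6]
tcp_rot: [0.0, 1.0, 0.013, 0.0]
force: [-3.1, 2.1, 5.3]
gripper_width: 0.293
gripper_force: 50.3
```

>>> carry_out(
  deltas=[
    [0, 0, 0, 0],
    [0, 0, 0, 0],
    [0, 0, 0, 0],
    [0, 0, 0, 0],
    [0, 0, 0, 0],
  ],
  claw=85,
)

```text
clock: 66.32
eef_pos: [520.2, -259.1, 144.1]
tcp_rot: [0.0, 1.0, 0.013, -0.0]
force: [0.3, -0.1, -0.2]
gripper_width: 0.993
gripper_force: 0.0
```

>>> carry_out(
  deltas=[
    [0, 0, -0.2, 0],
    [0, 0, -0.6, 0],
    [0, 0, -1.2, 0],
    [0, 0, -2, 0],
    [0, 0, -2, 0],
    [0, 0, -2, 0],
  ],
)

```text
clock: 67.08
eef_pos: [520.0, -259.0, 224.2]
tcp_rot: [-0.0, 1.0, 0.013, -0.0]
force: [0.3, -0.5, 0.4]
gripper_width: 0.992
gripper_force: 0.0
```

```bash
python3 - <<'E'
from h import *
np.set_printoptions(precision=2,suppress=True)
s=snap("scene")
for a in blobs(s,(0,0,0),(179,255,60),(212,168,245,205),60)[0]:print(a,onplane(s,a[1],156))
print(goto([380.7,-262.3,160]),goto([380.7,-262.3,224]),manip.observe()["eef_pos"])
E
```

```text
(171, [227.1, 184.3], [221, 176, 13, 18]) [ 520.89 -258.3   156.  ]
[-3.48 -0.01  1.59] [-3.48 -0.01 -0.01] [ 519.93 -258.97  223.66]
```

The knob reads the same as when first seated, so the lid is down. Next is the plunger with shut fingers.

>>> carry_out(
  deltas=[
    [-0.5, 0, 0, 0],
    [-1.4, 0, 0, 0],
    [-2.3, -0.01, 0, 0],
    [-3.1, -0.01, 0, 0],
    [-3.48, -0.01, 0, 0],
    [-3.48, -0.01, 0.5, 0],
    [-3.48, -0.01, 1, 0],
    [-3.48, -0.01, 1.5, 0],
    [-3.48, -0.01, 2, 0],
    [-3.48, -0.01, 2.3, 0],
    [-3.48, -0.01, 2.3, 0],
    [-3.48, -0.01, 2.3, 0],
  ],
  claw=0,
)

```text
clock: 68.62
eef_pos: [381.4, -262.6, 132.7]
tcp_rot: [0.0, 1.0, 0.013, 0.0]
force: [-0.9, -0.1, 0.3]
gripper_width: -0.002
gripper_force: 0.0
```

```bash
python3 - <<'E'
from h import *
np.set_printoptions(precision=2,suppress=True)
o=manip.observe();print(goto([380.7,-262.3,116]),goto([380.7,-262.3,100]),o["eef_pos"],o["force"],o["gripper_width"])
E
```

```text
[-0.02 -0.01  0.42] [-0.02 -0.01  0.82] [ 381.37 -262.64  132.7 ] [-0.87 -0.07  0.27] -0.0022657293390712487
```

>>> carry_out(
  deltas=[
    [-0.02, 0, 0.2, 0],
    [-0.02, 0, 0.35, 0],
    [-0.02, 0, 0.45, 0],
    [-0.02, 0, 0.55, 0],
    [-0.02, 0, 0.65, 0],
    [-0.02, 0, 0.72, 0],
    [-0.02, 0, 0.77, 0],
    [-0.02, 0, 0.8, 0],
    [-0.02, 0, 0.82, 0],
    [-0.02, 0, 0.82, 0],
  ],
)

```text
clock: 69.88
eef_pos: [380.2, -262.5, 100.0]
tcp_rot: [0.0, 1.0, 0.013, 0.0]
force: [-6.8, 4.2, 14.6]
gripper_width: 0.002
gripper_force: 7.6
```

>>> carry_out(
  deltas=[
    [0, 0, 0.015, 0],
    [0, 0, 0.03, 0],
    [0, 0, 0.03, 0],
  ],
)

```text
clock: 70.25
eef_pos: [380.3, -262.6, 99.7]
tcp_rot: [0.0, 1.0, 0.013, 0.0]
force: [-11.2, 7.6, 30.3]
gripper_width: 0.002
gripper_force: 15.2
```

At 30 N the plunger is against its stop (8 N holds it at the bottom). I back off and check.

>>> carry_out(
  deltas=[
    [0, 0, -0.2, 0],
    [0, 0, -0.6, 0],
    [0, 0, -1.2, 0],
    [0, 0, -2, 0],
    [0, 0, -3, 0],
    [0, 0, -3, 0],
    [0, 0, -3, 0],
  ],
)

```text
clock: 71.12
eef_pos: [380.0, -262.3, 217.3]
tcp_rot: [-0.0, 1.0, 0.013, -0.0]
force: [0.4, 0.2, 0.2]
gripper_width: 0.0
gripper_force: 0.0
```

>>> carry_out(
  deltas=[
    [-0.5, -1, 0, 0],
    [-1, -2, 0, 0],
    [-1.5, -3.2, 0, 0],
    [-1.5, -4.4, 0, 0],
    [-1.5, -5.5, 0, 0],
    [-1.5, -6, 0, 0],
    [-1.5, -6, 0, 0],
    [-1.5, -6, 0, 0],
  ],
)

```text
clock: 72.12
eef_pos: [313.7, -24.6, 217.6]
tcp_rot: [-0.0, 1.0, 0.013, -0.001]
force: [-0.4, -0.3, -0.4]
gripper_width: 0.004
gripper_force: 0.0
```

```bash
python3 - <<'E'
from h import *
np.set_printoptions(precision=2,suppress=True)
s=snap("scene","s14");t=snap("top");o=manip.observe();print(o["eef_pos"],o["force"])
for a in blobs(s,(5,150,150),(18,255,255),(265,165,300,200))[0][:1]+blobs(t,(5,150,150),(18,255,255),(410,235,450,275))[0][:1]:print("plg",a)
for i,b in((s,(212,168,245,205)),(t,(415,165,450,200))):print("knob",blobs(i,(0,0,0),(179,255,60),b,40)[0])
cv2.imwrite("pics/c14.png",np.hstack([cv2.resize(s["pixels"][140:300,180:340],(400,400)),cv2.resize(t["pixels"][110:270,350:510],(400,400))])[:,:,::-1])
E
```

```text
[313.78 -24.84 217.77] [0.51 0.67 0.31]
plg (94, [282.0, 179.8], [276, 176, 13, 9])
plg (137, [431.6, 251.2], [425, 245, 14, 13])
knob [(170, [227.1, 184.3], [221, 176, 13, 18])]
knob [(120, [432.1, 183.1], [426, 177, 13, 13])]
```

View pics/c14.png

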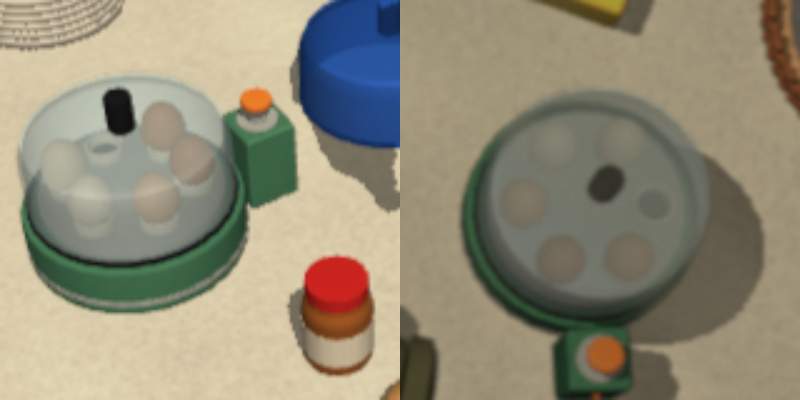

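The lid sits level on the shoulder with its knob where it was at the start, and all 5 eggs are upright under it. The plunger is back up (scene (282,180), same as at the start) and the jam jar stands at crop (337,315), so I hand the job in.

```bash
python3 -c "
from rig import manip
print(manip.job_done())"
```

```text
the job is handed in; nothing more can be done
None
```

The job is handed in: all five eggs stand upright in the cooker, the lid is back on squarely, the plunger was pushed to its stop and sprang back up, and the jam jar is still standing; it took about 72 s, and no verdict was returned.

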